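# Hang the vial rack in the bath and slide it up to the circulator

## Robot

A 6-joint arm with a two-finger parallel gripper is mounted at the origin on a cart in front of the work surface, level with it; the furniture and walls round the work are solid. World frame = base frame: x ahead of the robot, y to its left, z up, the work surface at z = 0. Lengths are in mm, angles in degrees, forces in N, time in s.
With the tool pointing down it reaches from about 300 to 850 mm from the base axis. Payload 4.2 kg.
Tool frame: the origin (TCP) lies between the finger pads; the fingertips stand ahead of it and the grasp point (between the pads) lies 8 mm behind it (env.tip_reach is the x of the fingertips in the tool frame, in mm); x points along the fingers, y is the direction in which the jaws open and shut, and the axes are right-handed (so a half turn about x gives the same grasp; the last joint's range is limited). The gripper opens to 91 mm and grips with 3 to 60 N. Pads are 32 mm wide; open, the fingers measure 118 mm over their backs; the gripper's body (76 mm by 178 mm) begins 60 mm behind the grasp point.
Start: joints at [63.369, 18.312, 89.639, -0, 72.044, -1.146], TCP at [247.414, 519.067, 203.176] pointing down, gripper open.
Joint ranges: [-177.97, 177.97], [-48.28, 115.42], [12.27, 149.76], [-77.06, 257.06], [2.81, 150.46], [-146.56, 146.56]. Speed limits (degrees/s): [147.25, 147.25, 180, 180, 180, 180].

## Interface

Orientations are given as [roll, pitch, yaw] about the fixed x, y, z axes, in that order (R = Rz(yaw) Ry(pitch) Rx(roll)).
In Python, from workcell import env, cams gives the robot as it stands.
- The arm moves only by the tool arm_command, never from a script. Its argument "deltas" is a list of rows, each a list of 3 entries, a list of its own where there are three numbers: the opening, from 0 (shut) to 1 (fully open), then the shift along the world's x, y, z in mm, then the turn about the world's z in rad. A call has 1 to 20 rows; each row is the pose to reach, as a shift and turn from the pose commanded when the call began; what a row does not reach only later rows make up. A row lasts 1/10 s, in which the tool goes at most 50 mm and 8.59 degrees, less where a joint would pass 70% of its speed; a pose out of reach is approached as far as the arm can. A call with a gripper value outside its range is refused whole. The fingers move at their own pace and stop on an object; "grip_force" is the grip in N (left out, the last holds). Time passes only in rows, so rows that repeat a pose let the fingers close. It gives the time, the measured TCP pose, the force and the opening at its end, in the units of the state.
- env.state(): the state, without advancing time (a new reading comes with each control period).
- cams.grab_frame(name): name is "scene" or "top"; returns a dict with "img" (384x512x3 uint8, red, green, blue), "K" (3x3 intrinsics, pixels), "rvec" (rotation vector, rad) and "tvec" (3), from world to camera coordinates, as OpenCV has them. Camera axes: x right, y down, z forward; pixel columns grow to the right and rows downward; lengths in mm; the calibration is good to about 2 mm. A picture is of the moment at which its call begins. There is no depth.
- env.job_done(): hands the job in, once; it reports no verdict.
Trained networks look in a picture, given as the dict that the camera call returned (one of the last four; its "shot" number tells which), for a name from the list of things; names that differ only in an ending like _2 or _b are one class to them, and where a whole thing is asked for, a point or a joint stands for the part that bears it (a point fixed in the world has none). Each returns a list of dicts, best first, with "conf" (0 to 1); they miss things now and then, are a little off and sometimes report something else, mostly with a low value. They report only what shows in the picture. A call takes as long as a camera call.
- cams.silhouettes(picture, name): "region" (384x512 bool, what is visible of it) and "centre" ([column, row] in pixels, amid what is visible of it).
The state is a dict: "time_s": time; "qpos": joint angles; "qvel": joint speeds; "effort": joint torques, N m; "ee_pos": TCP position; "ee_rot": TCP orientation; "force": force on the tool from outside, world axes, zero at the start; "torque": the same for the moment, N m; "gripper_width": finger opening in mm.
Only numpy, scipy, OpenCV 4.12 (cv2) and the standard library are available. Lean on these libraries where they do the work, as an engineer would, in place of code of your own. Each camera call takes 0.05 s, during which the arm holds its last target.

## Task

Hang the steel vial rack inside the open bath on the long rim that faces the robot: hook its bent lip round that turned-out rim without forcing it, so that the rack hangs upright and fully seated. Then slide it gently along the rim until it butts against the circulator's clamp, so that the pump will flush it, and let go of it there. Do not disturb the flask, the jar, the timer or the wash bottle.

Things in the scene. Friction and masses are not known exactly. Their poses are not given: they have to be found in the camera images.
- bath: open tank of 3 mm steel sheet on rubber feet, fixed to the bench. Origin: centre of its underside, on the bench; x across the tank (the long rim facing the robot is on its -x side), y along it, z up. Inside 150 (x) by 280 (y) mm; inner floor 15 mm, top of the rim 135 mm above the origin
- rim (a point): middle of the outer edge, top side, of the bath's long rim facing the robot; axes as the bath's. The rim is a flat flange turned outward: 3 mm thick, 30 mm wide (from this point to x = +30 mm, its inner edge, which is flush with the inner face of the tank wall), 340 mm long. Below it, outside the 3 mm wall, is free air
- circulator: immersion circulator fixed across the bath on a bridge clamped to both long rims. Origin: centre of the bridge's underside, level with the rim's top; axes as the bath's. Its control head overhangs the bridge: 67 to 162 mm above the rim, 63 mm either way along y, x -85 to 65 mm, so a hand cannot hold the rack by its sleeve where it must end. Pump tube and heater hang in the tank below it
- clamp_face (a point): middle of the flat end face of the circulator's clamp on the rim facing the robot, the face the rack must butt against; axes as the bath's, the face looks to -y. It stands on the rim, 18 mm high, this point 9 mm above the rim's top. The rack comes to it from -y
- rack_mid (a point): loose vial rack of 3 mm steel sheet, 0.3 kg, 101 (x) by 96 (y) by 126 (z) mm, at first upright. Point half-way up (63 mm), mid length, mid plane of its hanger plate. Axes: z up, y along it, the lip reaches to -x. From here (mm): hanger plate x -1.5 to 1.5, z -6 to 24, over the full length; below z -6 the back is set in to x 8.5; tray to x 58.5; two foot buffers to x -8.5, z -63 to -51
- rack_grip (a point): centre of the black grip sleeve on top of the rack, where to take it: 11 mm thick (x), 46 mm long (y), 32 mm high (z); 47 mm above rack_mid. Directly below the sleeve the hanger plate's upper edge is 23 mm under this point; the lip's flat top is 34 mm under it on the -x side. Axes as the rack's
- rack_lip (a point): middle of the underside of the lip's flat top on the rack, 20.5 mm out (-x) from rack_mid and 10 mm above it; axes as the rack's; level with the rim's top when seated. The hook is 38 mm wide inside (hanger plate to drop) and 14 mm high. When the rack hangs, the two buffers rest on the tank wall
- rack_return (a point): tip of the hook's return on the rack: from the foot of the lip's drop (inner face x -12 mm from here) the return, 3 mm thick, comes back inward to here. The mouth from here to the hanger plate is 26 mm, narrower than the 30 mm rim, so the hook cannot go on from straight above: tilt the rack 26 degrees, foot into the tank, take the return past and under the rim's outer edge, then swing it upright
- flask_mid (a point): conical glass flask, 79 mm wide, 104 mm high, loose bystander; point half-way up
- jar_mid (a point): white jar with a blue lid, 51 mm wide, 56 mm high, loose bystander; point half-way up
- timer_mid (a point): bench timer, 70 by 62 by 18 mm, loose bystander; point at its centre
- wash_mid (a point): white wash bottle with a bent spout, 77 by 129 by 251 mm, loose bystander; point half-way up

How it is judged (in metres and radians):
On the way:
1. the rack hangs on the near rim, its lip hooked round the rim (z of rack_lip in the frame of bath between 0.13 and 0.14 m and x of rack_lip in the frame of bath between -0.099 and -0.081 m and angle between rack_mid's own z axis and vertical below 0.12 rad), for 0.2 s.
At the end, for the whole second after the job is handed in: the rack hangs inside the bath on the rim facing the robot: underside of its lip within 4 mm of the rim's top, upright within 0.08 rad and along the rim within 0.08 rad, its end up against the circulator's clamp (gap at most 3 mm), released and at rest (z of rack_lip in the frame of bath between 0.131 and 0.139 m and x of rack_lip in the frame of bath between -0.099 and -0.081 m and angle between rack_mid's own z axis and vertical below 0.08 rad and angle between the y axis of rack_mid and the y axis of bath, either way round below 0.08 rad and y of rack_mid in the frame of clamp_face between -0.051 and -0.044 m); the robot touches nothing.
It fails at once if the flask, the jar, the timer or the wash bottle was pushed away or tipped (distance of any of flask_mid, jar_mid, timer_mid, wash_mid from where it was at the start of the episode above 0.03 m).
It fails at once if the bath was pressed with over 45 N: the hook was forced (contact force between bath and anything else above 45 N).
It fails at once if the circulator was pushed with over 35 N (contact force between circulator and anything else above 35 N).
It also fails if it takes over 51 s, if anything falls off the work surface, if the arm or the gripper's body presses on something with over 40 N, if the wrist force passes 120 N, or if a joint passes its speed limit or range.

## Working session

There is one attempt and no reset: what is moved stays moved. The work goes in short steps, Python scripts to look and compute and a tool call to move; the robot and the scene stay as the last step left them, time stands still between calls to the robot, and variables do not carry over. Pictures are saved under pics/ and viewed, and the job is handed in when it is done.

Besides the shell and the picture viewer there is one more tool, called as name(argument=value, ...) on one line, values as JSON. arm_command: Moves the arm, as the interface text tells. Its arguments: {"type":"object","properties":{"deltas":{"type":"array","items":{"type":"array"}},"grip_force":{"type":"number"}},"required":["deltas"]}

```bash
mkdir -p pics; ls; cat > h.py <<'E'
import numpy as np, cv2
from workcell import env, cams
def grab(n,save=None):
    f=cams.grab_frame(n)
    if save: cv2.imwrite('pics/'+save,cv2.cvtColor(f['img'],cv2.COLOR_RGB2BGR))
    return f
def cam(f):
    R,_=cv2.Rodrigues(np.array(f['rvec'],float)); t=np.array(f['tvec'],float).reshape(3)
    return R,t,-R.T@t
def onz(f,uv,z):
    R,t,C=cam(f); d=R.T@np.linalg.inv(f['K'])@np.array([uv[0],uv[1],1.]); return C+d*(z-C[2])/d[2]
def proj(f,P):
    return cv2.projectPoints(np.array(P,float).reshape(-1,3),np.array(f['rvec'],float),np.array(f['tvec'],float),np.array(f['K'],float),None)[0].reshape(-1,2)
E
python3 - <<'E'
from h import *
a=grab('scene','s0.png');b=grab('top','t0.png')
print(cam(a)[2],cam(b)[2],env.tip_reach)
for f in(a,b):
  for n in['bath','rack_mid','rack_grip','circulator','flask_mid','jar_mid','timer_mid','wash_mid']:
    try:
      for d in cams.silhouettes(f,n)[:2]:
        ys,xs=np.where(d['region']);print(n,round(d['conf'],2),np.round(d['centre'],1),xs.min(),xs.max(),ys.min(),ys.max())
    except Exception as e: print(n,e)
print(env.state())
E
```

```text
pics
[ -85.95805935 -825.46420613 1134.93202671] [ 366.95287085  -13.23323503 1150.90638071] 11.0
bath 0.73 [275.6 186.3] 215 325 151 228
rack_mid 0.74 [307.1 274.7] 282 328 256 294
rack_mid 0.71 [249.4 144.4] 219 280 106 181
rack_grip 0.83 [306.5 274. ] 282 328 256 294
rack_grip 0.4 [259.  276.7] 243 269 263 288
circulator 0.69 [247.5 139.5] 220 279 106 181
flask_mid 0.64 [193.2 153. ] 184 202 135 163
jar_mid 0.78 [179.6 177.6] 170 185 170 189
jar_mid 0.38 [279.3 185.7] 215 325 151 228
timer_mid 0.74 [257.9 276.5] 243 270 264 287
timer_mid 0.74 [283.  185.1] 215 325 151 229
wash_mid 0.92 [374.9 253.9] 357 408 221 286
bath 0.66 [262.5 165. ] 183 299 129 206
bath 0.58 [127.8 206.1] 115 142 193 217
rack_mid 0.93 [357.4 215.5] 334 374 199 233
rack_grip 0.6 [355.7 214.9] 334 373 200 232
circulator 0.6 [203.5 167.5] 174 229 130 210
flask_mid 0.75 [130.3 206. ] 115 142 193 216
jar_mid 0.58 [159.3 242.4] 149 170 235 252
timer_mid 0.94 [317.5 248.3] 309 328 238 259
timer_mid 0.31 [205.6 167.1] 174 228 129 211
wash_mid 0.73 [388.4 155.6] 368 419 117 175
{'time_s': 0.9, 'qpos': array([ 6.33692480e+01,  1.83109395e+01,  8.96401029e+01,  3.92026739e-04,
        7.20450694e+01, -1.14785953e+00]), 'qvel': array([-0.05471133,  0.08643574,  0.00599681, -0.00374613,  0.02428368,
        0.02216946]), 'effort': array([ 8.01525384e-04, -4.12344289e+01, -2.32232684e+01,  7.28272693e-02,
        3.78373463e-02, -4.15709707e-06]), 'ee_pos': array([247.40395334, 519.05365742, 203.17807583]), 'ee_rot': array([94.3309553 , 89.99609393, 68.84794201]), 'force': array([-0.55202072, -0.13678461, -0.5255849 ]), 'torque': array([-0.01499822,  0.02990631,  0.00875464]), 'gripper_width': 91.3611485929712}
```

```bash
python3 - <<'E'
import cv2
a=cv2.imread('pics/s0.png');b=cv2.imread('pics/t0.png')
cv2.imwrite('pics/s0b.png',cv2.resize(a[90:310,160:420],None,fx=3,fy=2.7,interpolation=cv2.INTER_CUBIC)[:600,:800])
cv2.imwrite('pics/t0b.png',cv2.resize(b[100:290,100:430],None,fx=2.4,fy=2.4,interpolation=cv2.INTER_CUBIC)[:600,:800])
E
```

```text
(no output)
```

View pics/s0b.png

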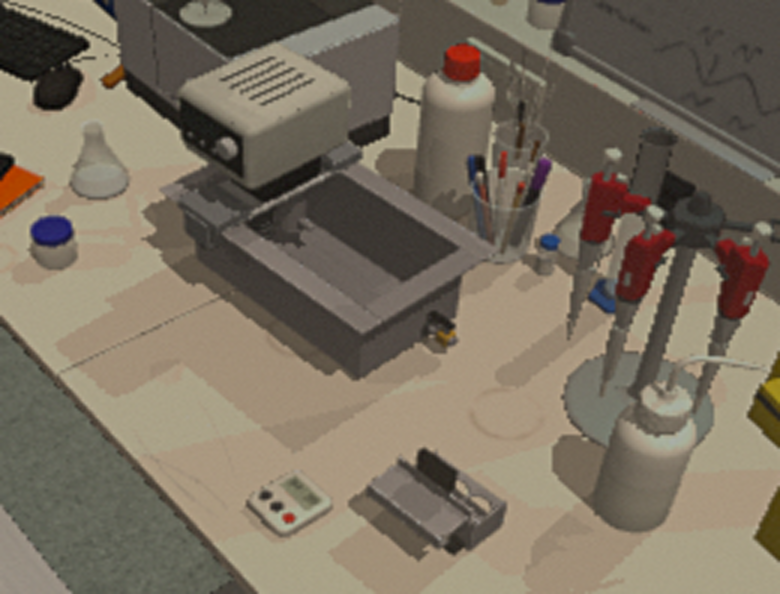

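View pics/t0b.png

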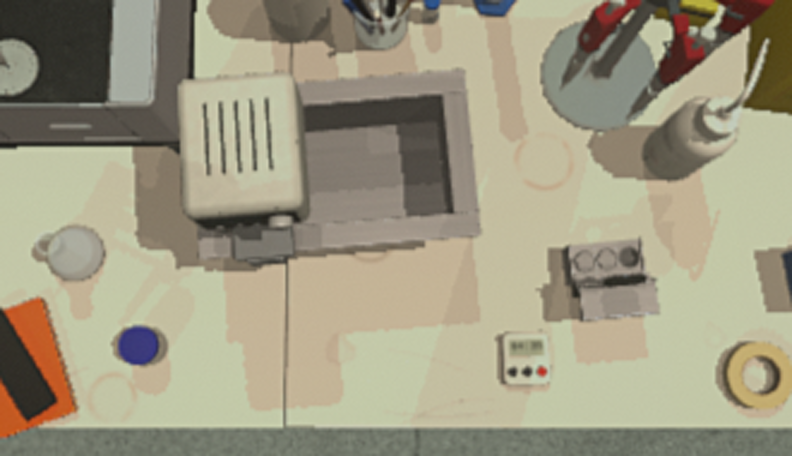

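View pics/t0.png

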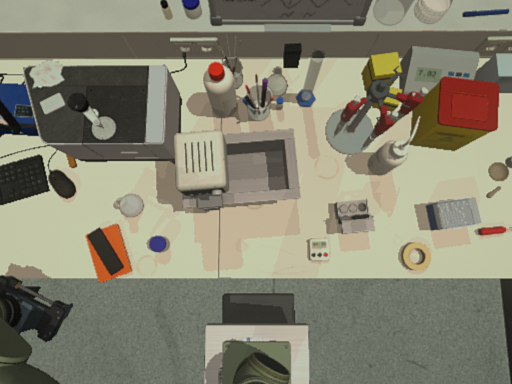

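```bash
python3 - <<'E'
from h import *
import cv2
a=cv2.imread('pics/s0.png');b=cv2.imread('pics/t0.png')
def z(im,x0,y0,x1,y1,k,n):
    o=cv2.resize(im[y0:y1,x0:x1],None,fx=k,fy=k,interpolation=cv2.INTER_CUBIC)
    for x in range((x0+9)//10*10,x1,10):
        cv2.line(o,(int((x-x0+.5)*k),0),(int((x-x0+.5)*k),5 if x%50 else 15),(0,255,255),1)
        if x%20==0: cv2.putText(o,str(x),(int((x-x0+.5)*k)-9,14),0,.33,(0,255,255),1)
    for y in range((y0+9)//10*10,y1,10):
        cv2.line(o,(0,int((y-y0+.5)*k)),(5,int((y-y0+.5)*k)),(0,255,255),1)
        if y%20==0: cv2.putText(o,str(y),(6,int((y-y0+.5)*k)+4),0,.33,(0,255,255),1)
    cv2.imwrite('pics/'+n,o)
z(b,172,122,304,218,6,'zt_bath.png'); z(b,328,192,382,240,12,'zt_rack.png')
z(a,212,136,330,232,6,'zs_bath.png'); z(a,276,248,336,298,12,'zs_rack.png')
E
```

```text
(no output)
```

View pics/zt_bath.png

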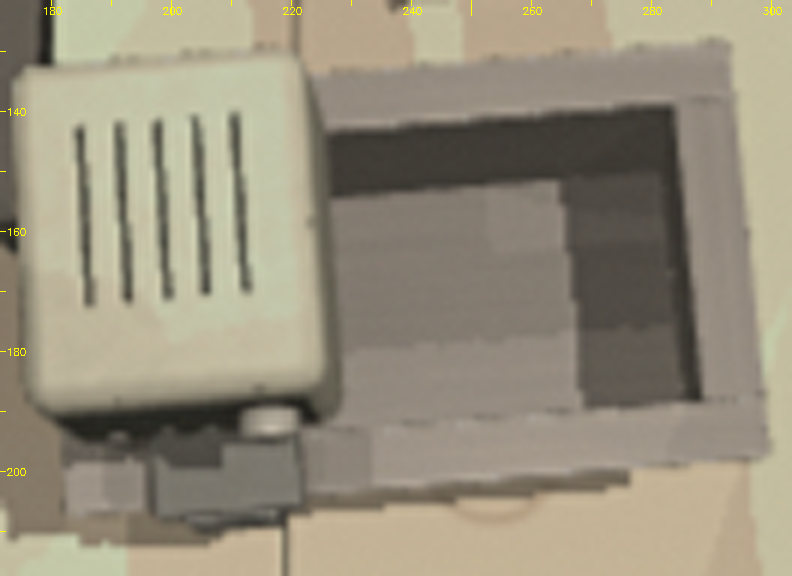

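View pics/zt_rack.png

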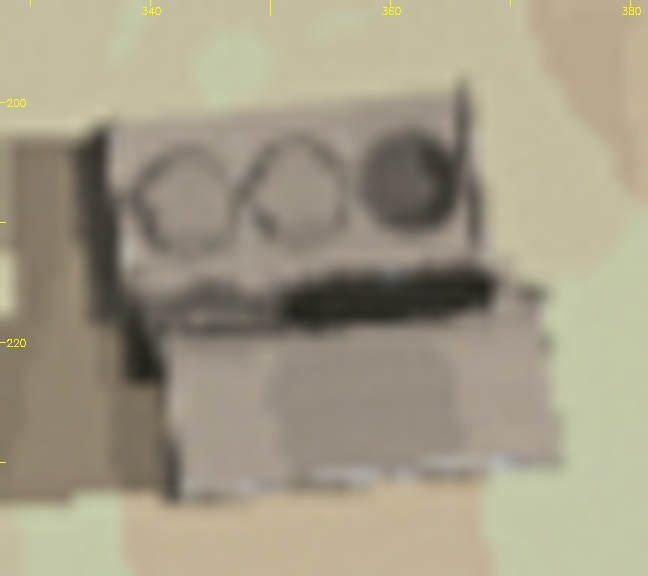

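View pics/zs_bath.png

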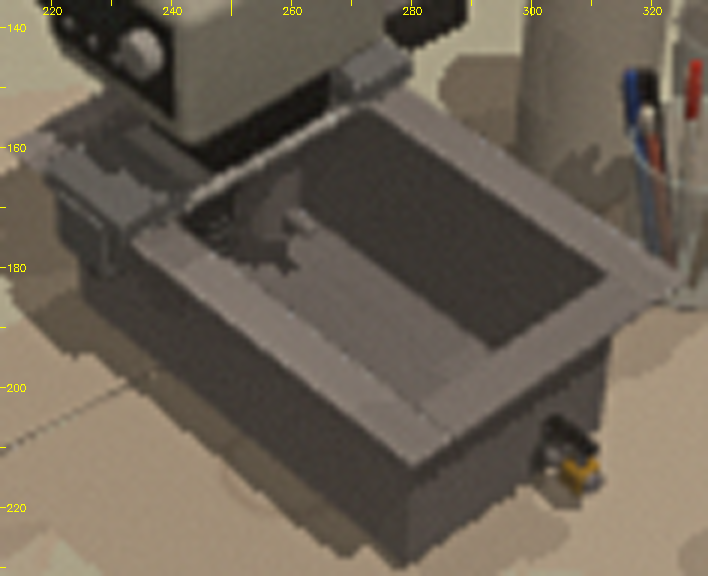

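View pics/zs_rack.png

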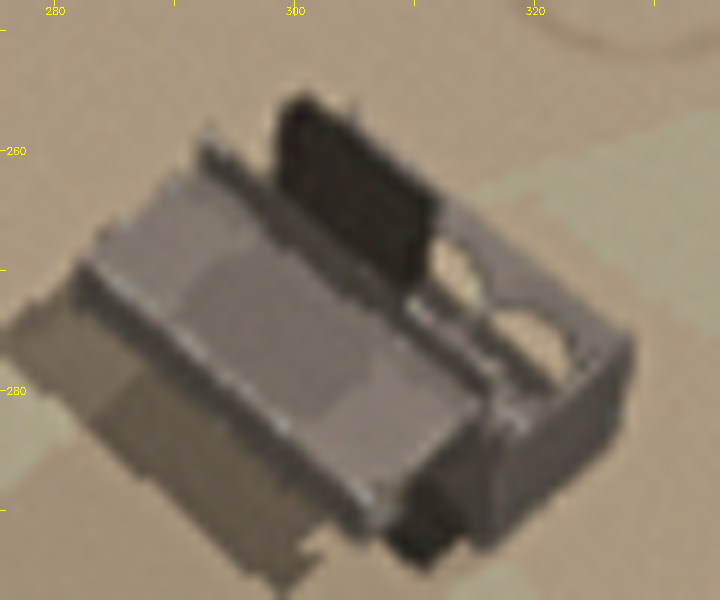

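```bash
cat > fit.py <<'E'
from h import *
from scipy.optimize import least_squares
import pickle
class F(dict): pass
def solve(obs,x0,z):
    def W(p,L): 
        c,s=np.cos(p[2]),np.sin(p[2]); L=np.array(L,float)
        return np.c_[p[0]+c*L[:,0]-s*L[:,1],p[1]+s*L[:,0]+c*L[:,1],z+L[:,2]]
    def r(p): return np.concatenate([(proj(f,W(p,[o[0] for o in ob]))-np.array([o[1] for o in ob])).ravel() for f,ob in obs])
    s=least_squares(r,x0,loss='soft_l1'); return s.x,r(s.x).reshape(-1,2)
E
python3 - <<'E'
from fit import *
a=grab('scene');b=grab('top'); 
T=lambda x,y:(172+x/6-.5,122+y/6-.5); S=lambda x,y:(212+x/6-.5,136+y/6-.5)
bo=[(b,[((-105,-170,135),T(768,457)),((105,-170,135),T(730,40)),((-105,170,135),T(64,513)),((-75,-140,135),T(702,400)),((75,-140,135),T(677,104))]),
(a,[((-105,-170,135),S(412,465)),((105,-170,135),S(690,282)),((-105,170,135),S(18,160)),((75,-140,135),S(610,272))])]
p,r=solve(bo,[400,50,0],0);print('bath',p,np.degrees(p[2]));print(np.round(r,1).tolist())
T=lambda x,y:(328+x/12-.5,192+y/12-.5); S=lambda x,y:(276+x/12-.5,248+y/12-.5)
ro=[(b,[((-42.5,48,13),T(176,492)),((-42.5,-48,13),T(560,463)),((0,23,63),T(285,300)),((0,-23,63),T(494,286))]),
(a,[((-42.5,48,13),S(85,265)),((-42.5,-48,13),S(375,500)),((-1.5,-48,13),S(490,400)),((-5.5,-23,63),S(432,208)),((-5.5,23,63),S(287,108)),((-5.5,-23,31),S(422,290)),((-5.5,23,31),S(272,187))])]
q,r=solve(ro,[300,-200,0],63);print('rack',q,np.degrees(q[2]));print(np.round(r,1).tolist())
for u in[(223-1.3,195),(221.7,206)]: print('clamp top',onz(b,u,153))
c,s=np.cos(p[2]),np.sin(p[2])
for u in[(221.7,195),(221.7,206)]:
  w=onz(b,u,153)[:2]-p[:2]; print([c*w[0]+s*w[1],-s*w[0]+c*w[1]])
for n,f in(('s0',a),('t0',b)):
  im=cv2.imread('pics/%s.png'%n)
  im=cv2.resize(im,None,fx=4,fy=4,interpolation=cv2.INTER_CUBIC)
  def dr(P,p,z,col,cl=True):
    c,s=np.cos(p[2]),np.sin(p[2]); P=np.array(P,float)
    Wd=np.c_[p[0]+c*P[:,0]-s*P[:,1],p[1]+s*P[:,0]+c*P[:,1],z+P[:,2]]
    cv2.polylines(im,[np.int32((proj(f,Wd)+.5)*4)],cl,col,1)
  for X,Y in((105,170),(75,140)): dr([(-X,-Y,135),(X,-Y,135),(X,Y,135),(-X,Y,135)],p,0,(0,0,255))
  dr([(-42.5,-48,13),(-1.5,-48,13),(-1.5,48,13),(-42.5,48,13)],q,63,(0,255,0))
  dr([(-5.5,-23,63),(5.5,-23,63),(5.5,23,63),(-5.5,23,63)],q,63,(0,255,255))
  dr([(-5.5,-23,31),(-5.5,-23,63),(-5.5,23,63),(-5.5,23,31)],q,63,(0,255,255))
  dr([(-8.5,-48,-63),(58.5,-48,-63),(58.5,48,-63),(-8.5,48,-63)],q,63,(255,0,255))
  if n=='t0': cv2.imwrite('pics/o_t.png',im[480:960,680:1480])
  else: cv2.imwrite('pics/o_s.png',im[560:1160,800:1400])
E
```

```text
bath [6.16738800e+02 5.21247321e+01 7.78714571e-02] 4.461705837120008
[[0.5, 0.1], [0.1, -0.1], [-0.1, -0.1], [0.1, 0.2], [-0.3, -0.3], [-0.0, 0.2], [0.1, -0.3], [-1.8, -2.9], [0.5, 0.8]]
rack [ 615.4869531  -260.55555254  -75.3803443 ] -4318.975586479164
[[-15.8, -46.9], [-16.3, -45.1], [-14.0, -48.5], [-15.7, -47.6], [26.5, -33.4], [24.3, -33.4], [24.5, -31.8], [24.5, -30.9], [25.7, -31.8], [24.0, -30.8], [25.9, -31.4]]
clamp top [530.54829628  97.94352799 153.        ]
clamp top [499.10944381  97.43601717 153.        ]
[np.float64(-82.36493670470117), np.float64(52.38494321396414)]
[np.float64(-113.74799597740082), np.float64(54.32468609350185)]
```

```bash
cat > run2.py <<'E'
from fit import *
a=grab('scene');b=grab('top'); 
T=lambda x,y:(172+x/6-.5,122+y/6-.5); S=lambda x,y:(212+x/6-.5,136+y/6-.5)
bo=[(b,[((-105,-170,135),T(768,457)),((105,-170,135),T(730,40)),((-105,170,135),T(64,513)),((-75,-140,135),T(702,400)),((75,-140,135),T(677,104))]),
(a,[((-105,-170,135),S(412,465)),((105,-170,135),S(690,282)),((75,-140,135),S(610,272))])]
p,r=solve(bo,[600,50,0],0);print('bath',p,np.degrees(p[2]));print(np.round(r,1).tolist())
T=lambda x,y:(328+x/12-.5,192+y/12-.5); S=lambda x,y:(276+x/12-.5,248+y/12-.5)
ro=[(b,[((-42.5,48,13),T(176,492)),((-42.5,-48,13),T(560,463)),((0,23,63),T(285,300)),((0,-23,63),T(494,286))]),
(a,[((-42.5,48,13),S(85,265)),((-42.5,-48,13),S(375,500)),((-1.5,-48,13),S(490,400)),((-5.5,-23,63),S(432,208)),((-5.5,23,63),S(287,108)),((-5.5,-23,31),S(422,290)),((-5.5,23,31),S(272,187))])]
q,r=solve(ro,[470,-250,0],63);print('rack',q,np.degrees(q[2]));print(np.round(r,1).tolist())
c,s=np.cos(p[2]),np.sin(p[2])
for n,f in(('s0',a),('t0',b)):
  im=cv2.imread('pics/%s.png'%n)
  im=cv2.resize(im,None,fx=4,fy=4,interpolation=cv2.INTER_CUBIC)
  def dr(P,p,z,col,cl=True):
    c,s=np.cos(p[2]),np.sin(p[2]); P=np.array(P,float)
    Wd=np.c_[p[0]+c*P[:,0]-s*P[:,1],p[1]+s*P[:,0]+c*P[:,1],z+P[:,2]]
    cv2.polylines(im,[np.int32((proj(f,Wd)+.5)*4)],cl,col,1)
  for X,Y in((105,170),(75,140)): dr([(-X,-Y,135),(X,-Y,135),(X,Y,135),(-X,Y,135)],p,0,(0,0,255))
  dr([(-42.5,-48,13),(-1.5,-48,13),(-1.5,48,13),(-42.5,48,13)],q,63,(0,255,0))
  dr([(-5.5,-23,63),(5.5,-23,63),(5.5,23,63),(-5.5,23,63)],q,63,(0,255,255))
  dr([(-5.5,-23,31),(-5.5,-23,63),(-5.5,23,63),(-5.5,23,31)],q,63,(0,255,255))
  dr([(-8.5,-48,-63),(58.5,-48,-63),(58.5,48,-63),(-8.5,48,-63)],q,63,(255,0,255))
  dr([(-105,52,135),(-75,52,135),(-75,52,153),(-105,52,153)],p,0,(255,255,0))
  if n=='t0': cv2.imwrite('pics/o_t.png',im[480:960,680:1480])
  else: cv2.imwrite('pics/o_s.png',im[560:1160,800:1400])
E
python3 run2.py
```

```text
bath [6.16647893e+02 5.24953026e+01 7.77286840e-02] 4.453525542525698
[[0.3, 0.1], [-0.1, -0.1], [-0.3, -0.0], [0.0, 0.2], [-0.4, -0.3], [-0.1, 0.2], [-0.0, -0.3], [0.4, 0.8]]
rack [ 4.76370330e+02 -3.01061906e+02  1.04860540e-01] 6.008066398477692
[[0.5, -0.0], [0.3, -0.9], [1.9, -0.7], [0.3, -1.2], [-0.3, -1.1], [-0.0, 0.0], [0.2, -0.1], [-1.0, 0.9], [-0.9, -0.5], [-1.1, 0.8], [-0.4, -0.3]]
```

View pics/o_t.png

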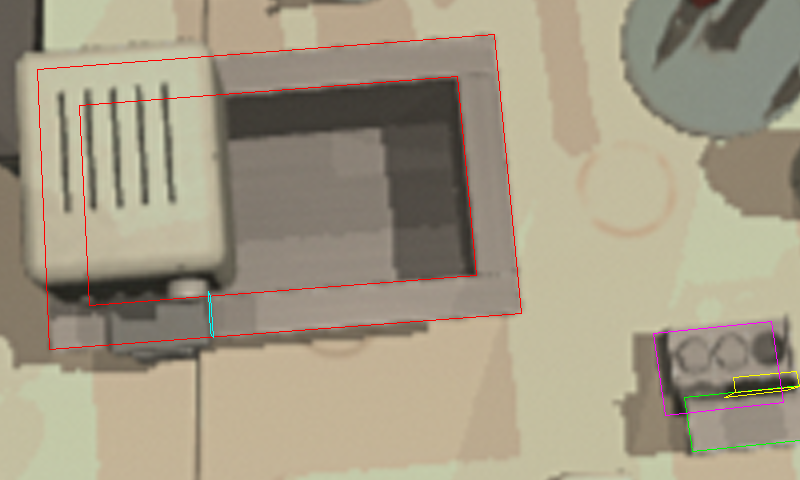

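View pics/o_s.png

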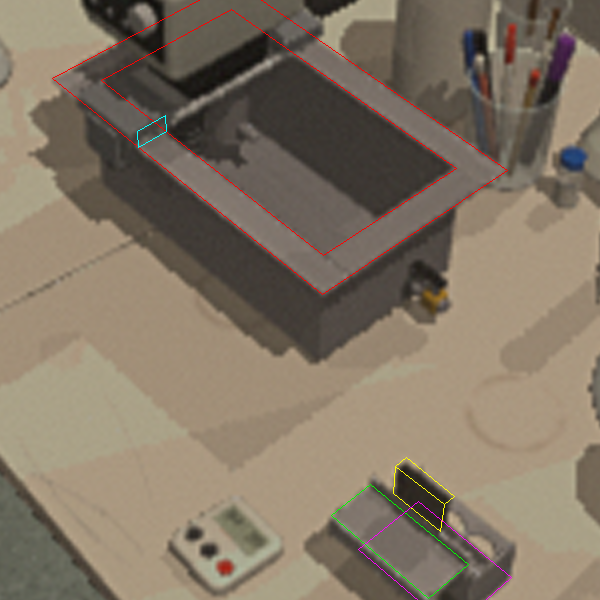

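```bash
python3 - <<'E'
from h import *
from scipy.spatial.transform import Rotation as Ro
b=grab('top'); a=grab('scene')
for n,u,z in(('wash',(388,155.6),125),('washbase',(383,165),60),('spouttip',(100+768/2.4,100+40/2.4),220),('timer',(317.5,248.3),18),('flask',(130,206),50),('jar',(159,242),56)): print(n,onz(b,u,z)[:2].round())
p=np.array([616.65,52.5,.0777]);c,s=np.cos(p[2]),np.sin(p[2])
def tob(w): w=w[:2]-p[:2]; return np.round([c*w[0]+s*w[1],-s*w[0]+c*w[1]],1)
# head right edge
for u in[(172+336/6,122+380/6),(172+305/6,122+70/6),(172+340/6,122+400/6)]:
  for z in(202,297): print('head',u,z,tob(onz(b,u,z)))
st=env.state(); R=Ro.from_euler('xyz',st['ee_rot'],degrees=True).as_matrix();print(R.round(3),st['time_s'])
R0=cam(b)[0]; print(R0.round(3))
E
```

```text
wash [ 653. -388.]
washbase [ 640. -395.]
spouttip [ 735. -447.]
timer [ 383. -191.]
flask [513. 395.]
jar [401. 298.]
head (228.0, 185.33333333333334) 202 [-65.6  28.5]
head (228.0, 185.33333333333334) 297 [-84.5  21.1]
head (222.83333333333334, 133.66666666666666) 202 [80.8 33.5]
head (222.83333333333334, 133.66666666666666) 297 [47.3 25.5]
head (228.66666666666666, 188.66666666666669) 202 [-74.9  27.3]
head (228.66666666666666, 188.66666666666669) 297 [-92.9  20. ]
[[ 0.     0.43   0.903]
 [ 0.     0.903 -0.43 ]
 [-1.     0.     0.   ]] 1.2
[[ 0.001 -1.    -0.009]
 [-0.988  0.001 -0.154]
 [ 0.154  0.009 -0.988]]
```

```bash
python3 - <<'E'
from h import *
a=grab('scene');b=grab('top')
q=np.array([476.4,-301.1,.1049]);c,s=np.cos(q[2]),np.sin(q[2])
def W(x,y,z): return [q[0]+c*x-s*y,q[1]+s*x+c*y,63+z]
for x in(10,58.5):
 for z in(-63,-40,-20,0,20,30): print(x,z,[((proj(a,W(x,y,z))[0]+.5-[276,248])*12).round().tolist() for y in(-48,48)],[((proj(b,W(x,y,z))[0]+.5-[328,192])*12).round().tolist() for y in(-48,48)])
E
```

```text
10 -63 [[495.0, 548.0], [215.0, 313.0]] [[445.0, 276.0], [90.0, 314.0]]
10 -40 [[504.0, 496.0], [220.0, 260.0]] [[470.0, 267.0], [108.0, 305.0]]
10 -20 [[512.0, 450.0], [224.0, 213.0]] [[492.0, 258.0], [124.0, 297.0]]
10 0 [[520.0, 403.0], [229.0, 164.0]] [[515.0, 250.0], [141.0, 289.0]]
10 20 [[528.0, 354.0], [234.0, 115.0]] [[540.0, 240.0], [158.0, 281.0]]
10 30 [[532.0, 329.0], [236.0, 90.0]] [[552.0, 236.0], [167.0, 276.0]]
58.5 -63 [[624.0, 435.0], [344.0, 208.0]] [[418.0, 99.0], [66.0, 136.0]]
58.5 -40 [[634.0, 383.0], [350.0, 154.0]] [[442.0, 86.0], [83.0, 124.0]]
58.5 -20 [[643.0, 336.0], [356.0, 107.0]] [[464.0, 74.0], [99.0, 113.0]]
58.5 0 [[653.0, 288.0], [362.0, 58.0]] [[487.0, 62.0], [115.0, 101.0]]
58.5 20 [[662.0, 239.0], [368.0, 9.0]] [[510.0, 50.0], [131.0, 90.0]]
58.5 30 [[667.0, 214.0], [371.0, -16.0]] [[522.0, 44.0], [140.0, 84.0]]
```

arm_command(deltas=[[1, [229, -820, 0], -2.594], [1, [229, -820, 0], -2.594], [1, [229, -820, 0], -2.594], [1, [229, -820, 0], -2.594], [1, [229, -820, 0], -2.594], [1, [229, -820, 0], -2.594], [1, [229, -820, 0], -2.594], [1, [229, -820, 0], -2.594], [1, [229, -820, 0], -2.594], [1, [229, -820, 0], -2.594], [1, [229, -820, 0], -2.594], [1, [229, -820, 0], -2.594], [1, [229, -820, 0], -2.594], [1, [229, -820, 0], -2.594], [1, [229, -820, 0], -2.594], [1, [229, -820, 0], -2.594], [1, [229, -820, 0], -2.594], [1, [229, -820, 0], -2.594], [1, [229, -820, 0], -2.594], [1, [229, -820, 0], -2.594]], grip_force=30)

```text
time_s: 3.3
ee_pos: [476.1, -300.4, 203.0]
ee_rot: [-55.2, 90.0, 130.8]
force: [0.3, 0.6, -0.1]
gripper_width: 91.5
```

arm_command(deltas=[[1, [0, 0, -40], 0], [1, [0, 0, -70], 0], [1, [0, 0, -90], 0], [1, [0, 0, -98], 0], [1, [0, 0, -98], 0]])

```text
time_s: 3.8
ee_pos: [476.0, -299.8, 104.8]
ee_rot: [-38.6, 89.9, 147.4]
force: [-0.4, 0.1, 0.2]
gripper_width: 90.9
```

```bash
python3 - <<'E'
from h import *
a=grab('scene','s1.png');b=grab('top','t1.png')
A=cv2.imread('pics/s1.png')[225:305,255:355];B=cv2.imread('pics/t1.png')[180:250,310:400]
k=lambda i:cv2.resize(i,(400,int(400*i.shape[0]/i.shape[1])),interpolation=cv2.INTER_CUBIC)
A,B=k(A),k(B);h=max(len(A),len(B));o=np.zeros((h,800,3),np.uint8);o[:len(A),:400]=A;o[:len(B),400:]=B;cv2.imwrite('pics/m1.png',o)
print(env.state()['force'])
E
```

```text
[-0.3290534   0.59832049  0.33059233]
```

View pics/m1.png

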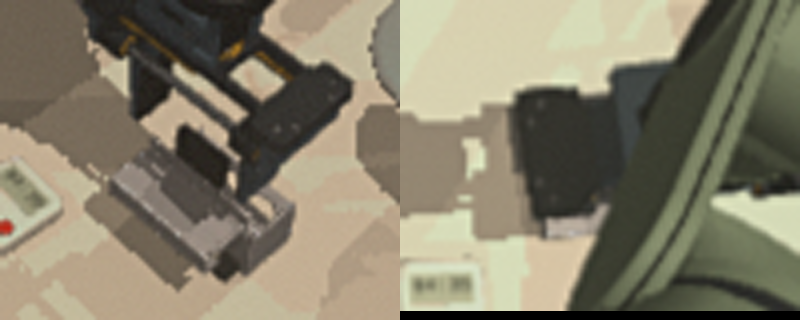

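```bash
python3 - <<'E'
from h import *
a=grab('scene','s2.png')
im=cv2.imread('pics/s2.png')[225:305,255:355]; k=8; im=cv2.resize(im,None,fx=k,fy=k,interpolation=cv2.INTER_CUBIC)[:600]
yaw=np.radians(6);c,s=np.cos(yaw),np.sin(yaw)
def poly(L,o,col):
    L=np.array(L,float); P=np.c_[o[0]+c*L[:,0]-s*L[:,1],o[1]+s*L[:,0]+c*L[:,1],L[:,2]]
    cv2.polylines(im,[np.int32((proj(a,P)-[255,225]+.5)*k)],True,col,1)
o=[476,-299.8]
for y in(45.5,-45.5):
  poly([(-16,y,94),(16,y,94),(16,y,130),(-16,y,130)],o,(0,0,255))
  y*=59/45.5; poly([(-16,y,94),(16,y,94),(16,y,130),(-16,y,130)],o,(0,128,255))
o=[476.4,-301.1]
poly([(-5.5,-23,94),(-5.5,-23,126),(-5.5,23,126),(-5.5,23,94)],o,(0,255,255))
poly([(-42.5,-48,76),(-1.5,-48,76),(-1.5,48,76),(-42.5,48,76)],o,(0,255,0))
cv2.imwrite('pics/m2.png',im)
E
```

```text
(no output)
```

View pics/m2.png

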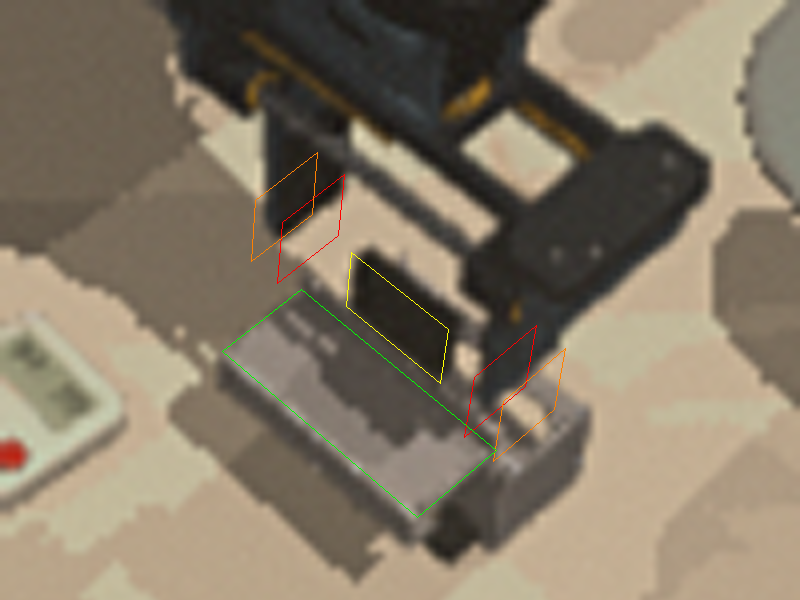

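```bash
python3 - <<'E'
from h import *
b=grab('top','t2.png');st=env.state();print(st['ee_pos'],st['time_s'],st['qpos'])
for z in(157,180,200,220):
  print(z,onz(b,(336.5,200.3),z).round(),onz(b,(339,228.4),z).round())
im=cv2.imread('pics/t2.png')[180:250,300:400]; cv2.imwrite('pics/m3.png',cv2.resize(im,None,fx=8,fy=8,interpolation=cv2.INTER_CUBIC))
a=grab('scene')
for z in(94,100,105,110,115,120,125,130):print(z,[(onz(a,(255+u/8-.5,225+v/8-.5),z)).round(1)[:2] for u,v in((283,235),(492,400),(480,392))])
E
```

```text
[ 477.32282719 -301.26828945  106.72275533] 4.0 [-3.34230948e+01  2.17332364e+01  9.93464793e+01 -5.55070701e-03
  5.87443118e+01  5.06594122e+01]
157 [ 515. -225.  157.] [ 436. -230.  157.]
180 [ 511. -221.  180.] [ 434. -225.  180.]
200 [ 508. -216.  200.] [ 433. -220.  200.]
220 [ 505. -212.  220.] [ 431. -216.  220.]
94 [array([ 471. , -240.3]), array([ 483.2, -340.6]), array([ 482.1, -335.5])]
100 [array([ 467.8, -243.7]), array([ 479.9, -343.4]), array([ 478.8, -338.3])]
105 [array([ 465.2, -246.5]), array([ 477.1, -345.7]), array([ 476.1, -340.7])]
110 [array([ 462.5, -249.3]), array([ 474.4, -348. ]), array([ 473.3, -343. ])]
115 [array([ 459.8, -252.1]), array([ 471.7, -350.3]), array([ 470.6, -345.4])]
120 [array([ 457.1, -254.9]), array([ 468.9, -352.7]), array([ 467.9, -347.7])]
125 [array([ 454.5, -257.7]), array([ 466.2, -355. ]), array([ 465.2, -350.1])]
130 [array([ 451.8, -260.6]), array([ 463.5, -357.3]), array([ 462.4, -352.4])]
```

View pics/m3.png

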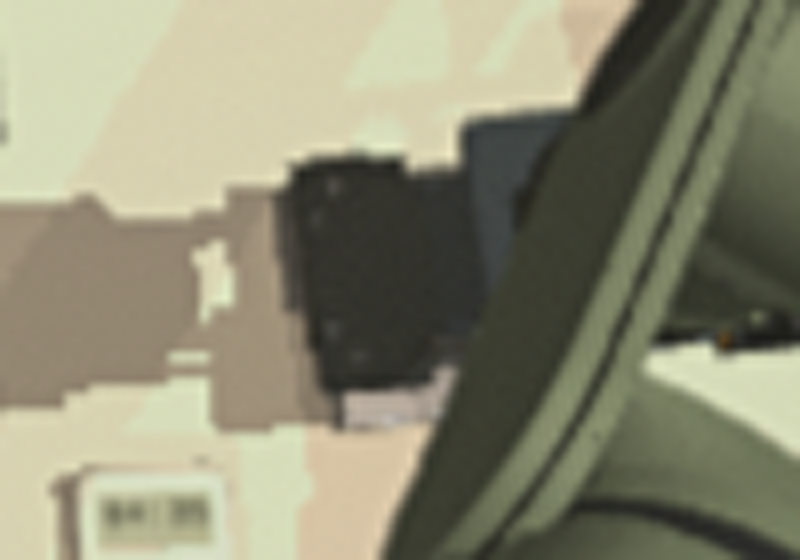

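arm_command(deltas=[[0, [0, 0, 0], 0], [0, [0, 0, 0], 0], [0, [0, 0, 0], 0], [0, [0, 0, 0], 0], [0, [0, 0, 0], 0], [0, [0, 0, 0], 0], [0, [0, 0, 0], 0], [0, [0, 0, 0], 0]], grip_force=40)

```text
time_s: 4.85
ee_pos: [476.5, -301.3, 105.2]
ee_rot: [100.2, 90.0, -73.9]
force: [-0.9, -1.0, -0.4]
gripper_width: 45.4
```

arm_command(deltas=[[0, [0, 0, 10], 0], [0, [0, 0, 30], 0], [0, [0, 0, 60], 0], [0, [0, 0, 100], 0], [0, [0, 0, 140], 0], [0, [0, 0, 165], 0], [0, [0, 0, 175], 0], [0, [0, 0, 175], 0]])

```text
time_s: 5.65
ee_pos: [476.6, -300.9, 281.1]
ee_rot: [145.3, 89.9, -28.9]
force: [0.4, 0.7, -3.8]
gripper_width: 45.4
```

```bash
python3 - <<'E'
from h import *
a=grab('scene','s3.png');st=env.state();print(st['ee_pos'],st['time_s'],st['force'],st['torque'])
im=cv2.imread('pics/s3.png')[190:290,240:370]; cv2.imwrite('pics/m4.png',cv2.resize(im,None,fx=6,fy=6,interpolation=cv2.INTER_CUBIC))
E
```

```text
[ 475.96568218 -300.51646383  279.40750695] 5.7 [-0.15326866 -0.29748553 -3.83698612] [-0.0553411   0.21600876  0.03752534]
```

View pics/m4.png

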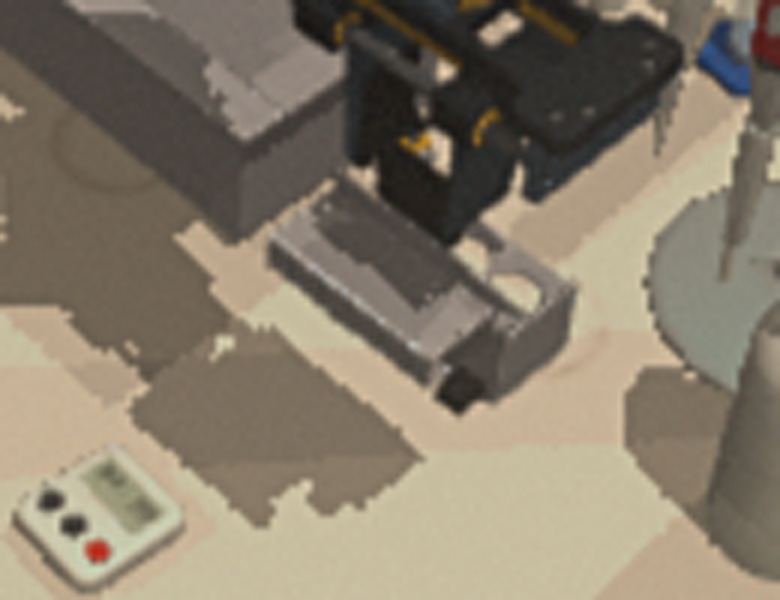

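```bash
cat > tilt.py <<'E'
from h import *
from scipy.optimize import least_squares
def W(p,yaw,L):  # p: x,y,z of mid, tilt(rad, foot +x positive)
    L=np.array(L,float);th=p[3];c,s=np.cos(th),np.sin(th)
    x=c*L[:,0]-s*L[:,2];z=s*L[:,0]+c*L[:,2];y=L[:,1];c,s=np.cos(yaw),np.sin(yaw)
    return np.c_[p[0]+c*x-s*y,p[1]+s*x+c*y,p[2]+z]
def fit(obs,p0,yaw,tcp=None,w=.15):
    # obs list of (frame,[(L,uv)...]); grip pivot prior
    def r(p):
        e=[(proj(f,W(p,yaw,[o[0] for o in ob]))-np.array([o[1] for o in ob])).ravel() for f,ob in obs]
        return np.concatenate(e+[w*(p[:3]-p0[:3])])
    s=least_squares(r,p0); return s.x,r(s.x)
E
python3 - <<'E'
from tilt import *
a=grab('scene','s4.png')
S=lambda u,v:(240+u/6-.5,190+v/6-.5)
ob=[((-42.5,48,13),S(270,240)),((-42.5,-48,13),S(437,360)),((-1.5,-48,13),S(505,315)),((58.5,-48,-20),S(577,290))]
p0=np.array([476.4,-301.1,63+175,0.])
p,r=fit([(a,ob)],p0,.1047);print(p.round(2),np.degrees(p[3]),r.round(1));print(env.state()['time_s'])
E
```

```text
[ 4.7599e+02 -3.0118e+02  2.3734e+02 -2.0000e-02] -1.3926406603388854 [ 0.4 -0.6 -0.2  0.6 -0.7 -0.3  0.6  0.3 -0.1 -0.  -0.1]
5.75
```

arm_command(deltas=[[0, [15, 35, 0], -0.004], [0, [32, 80, 0], -0.009], [0, [48, 125, 0], -0.014], [0, [65, 170, 0], -0.018], [0, [80, 210, 0], -0.022], [0, [94, 245, 0], -0.025], [0, [100, 260, 0], -0.027], [0, [102, 266, 0], -0.027], [0, [102, 266, 0], -0.027], [0, [102, 266, -20], -0.027], [0, [102, 266, -45], -0.027], [0, [102, 266, -62], -0.027], [0, [102, 266, -70], -0.027], [0, [102, 266, -70], -0.027]])

```text
time_s: 7.15
ee_pos: [577.4, -36.2, 209.0]
ee_rot: [2.9, 89.8, -172.9]
force: [-0.3, 0.4, -3.4]
gripper_width: 45.1
```

```bash
python3 - <<'E'
from h import *
a=grab('scene','s5.png');b=grab('top','t5.png');st=env.state();print(st['ee_pos'],st['time_s'],st['force'],st['torque'])
im=cv2.imread('pics/s5.png')[120:230,210:340]; cv2.imwrite('pics/m5.png',cv2.resize(im,None,fx=5.4,fy=5.4,interpolation=cv2.INTER_CUBIC))
im=cv2.imread('pics/t5.png')[110:220,170:320]; cv2.imwrite('pics/m6.png',cv2.resize(im,None,fx=5,fy=5,interpolation=cv2.INTER_CUBIC))
E
```

```text
[578.76767397 -35.79697806 210.97532064] 7.25 [-0.35378011 -0.1013269  -3.56638508] [-0.06021436  0.15321367 -0.01330462]
```

View pics/m5.png

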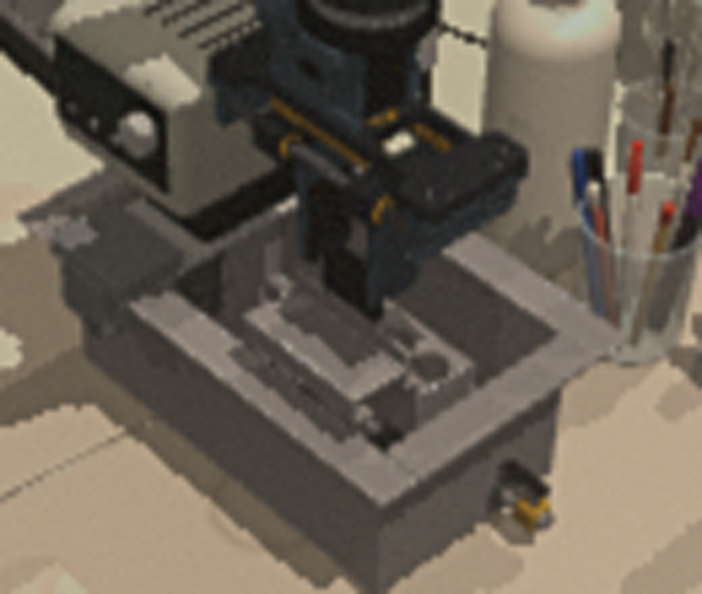

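View pics/m6.png

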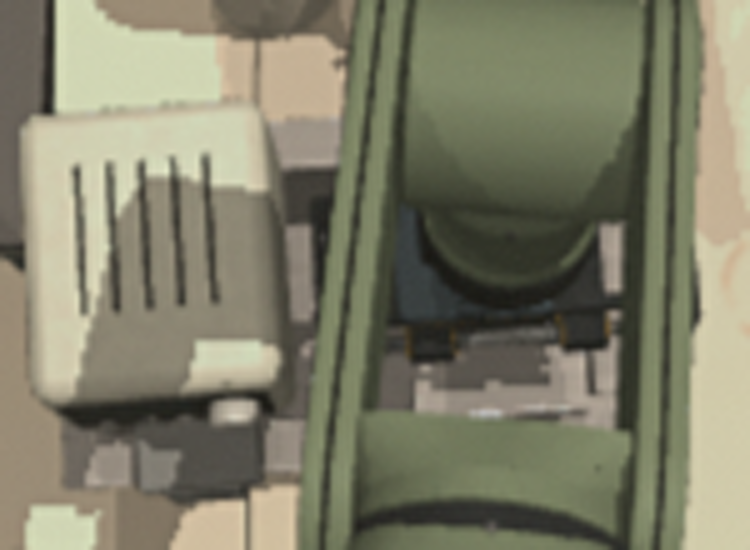

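arm_command(deltas=[[0, [-8, -0.6, 0], 0], [0, [-15, -1.2, 0], 0], [0, [-19, -1.5, 0], 0], [0, [-22, -1.7, 0], 0], [0, [-25, -1.9, 0], 0], [0, [-28, -2.2, 0], 0], [0, [-30, -2.3, 0], 0], [0, [-30, -2.3, 0], 0]])

```text
time_s: 8.05
ee_pos: [548.8, -37.3, 210.5]
ee_rot: [167.0, 89.9, -8.7]
force: [2.3, 0.2, -2.0]
gripper_width: 45.5
```

```bash
python3 - <<'E'
from h import *
a=grab('scene','s7.png');st=env.state();print(st['ee_pos'],st['time_s'],st['force'],st['torque'])
im=cv2.imread('pics/s7.png')[120:230,210:340]; cv2.imwrite('pics/m7.png',cv2.resize(im,None,fx=5.4,fy=5.4,interpolation=cv2.INTER_CUBIC))
E
```

```text
[548.79987926 -37.23475878 210.39044446] 8.1 [ 2.90310129 -0.19383523 -2.89497914] [-0.02072463 -0.52697239  0.13250059]
```

View pics/m7.png

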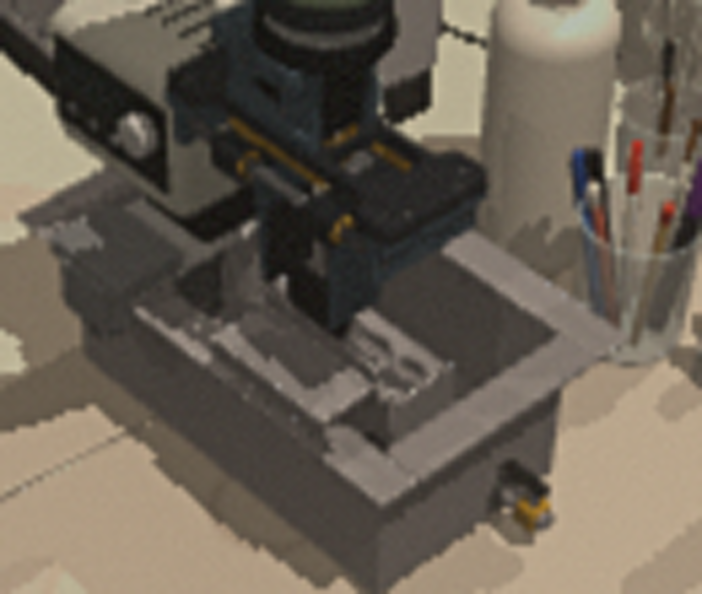

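arm_command(deltas=[[0, [-4, -0.3, 0], 0], [0, [-8, -0.6, 0], 0], [0, [-12, -0.9, 0], 0], [0, [-16, -1.2, 0], 0], [0, [-20, -1.6, 0], 0], [0, [-24, -1.9, 0], 0], [0, [-28, -2.2, 0], 0], [0, [-32, -2.5, 0], 0], [0, [-36, -2.8, 0], 0], [0, [-40, -3.1, 0], 0], [0, [-42, -3.3, 0], 0], [0, [-42, -3.3, 0], 0]])

```text
time_s: 9.3
ee_pos: [506.3, -40.5, 210.4]
ee_rot: [173.8, 90.0, -1.8]
force: [4.4, -0.1, -4.7]
gripper_width: 44.8
```

```bash
python3 - <<'E'
from h import *
a=grab('scene','s8.png');st=env.state();print(st['ee_pos'],st['time_s'],st['force'],st['torque'])
im=cv2.imread('pics/s8.png')[120:230,210:340]; cv2.imwrite('pics/m8.png',cv2.resize(im,None,fx=5.4,fy=5.4,interpolation=cv2.INTER_CUBIC))
E
```

```text
[506.41488284 -40.49902309 210.4192521 ] 9.35 [ 4.21270622  0.36214016 -3.86936258] [ 0.08488693 -0.77416745  0.02930656]
```

View pics/m8.png

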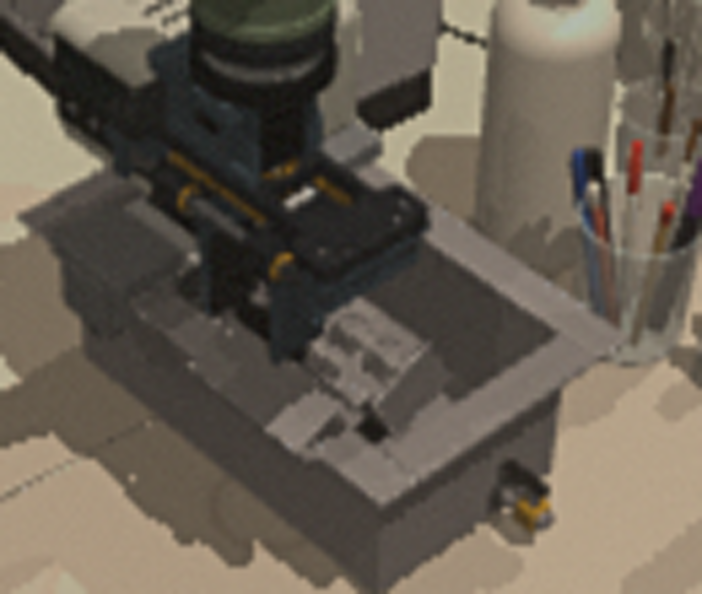

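```bash
cat > ov.py <<'E'
from tilt import *
def ov(f,p,yaw,x0,y0,x1,y1,k,name,bath=True):
    im=cv2.cvtColor(f['img'],cv2.COLOR_RGB2BGR)[y0:y1,x0:x1]; im=cv2.resize(im,None,fx=k,fy=k,interpolation=cv2.INTER_CUBIC)
    cv2.imwrite('pics/raw_'+name,im)
    pl=lambda P,col:cv2.polylines(im,[np.int32((proj(f,P)-[x0,y0]+.5)*k)],True,col,1)
    for sy in(-48,48):
        pl(W(p,yaw,[(-42.5,sy,-7),(-42.5,sy,13),(-1.5,sy,13),(-1.5,sy,24),(1.5,sy,24),(1.5,sy,-6)]),(0,255,0))
        pl(W(p,yaw,[(8.5,sy,-6),(8.5,sy,-63),(58.5,sy,-63),(58.5,sy,-20)]),(255,0,255))
    pl(W(p,yaw,[(-42.5,-48,13),(-1.5,-48,13),(-1.5,48,13),(-42.5,48,13)]),(0,255,0))
    pl(W(p,yaw,[(-5.5,-23,31),(-5.5,-23,63),(-5.5,23,63),(-5.5,23,31)]),(0,255,255))
    if bath: pl(W([616.65,52.5,0,0],.0777,[(-105,-170,135),(-75,-170,135),(-75,170,135),(-105,170,135)]),(0,0,255))
    cv2.imwrite('pics/'+name,im)
def frombath(X,Y,z,th): 
    c,s=np.cos(.0777),np.sin(.0777); return np.array([616.65+c*X-s*Y,52.5+s*X+c*Y,z,th])
E
python3 - <<'E'
from ov import *
a=grab('scene'); th=np.radians(28)
e=env.state()['ee_pos']; X=0
# pivot = TCP+8z ; mid = pivot + R*(0,-50)
c,s=np.cos(.0777),np.sin(.0777); d=50*np.sin(th)
p=np.array([506.4+c*d,-40.5+s*d,218.4-50*np.cos(th),th])
ov(a,p,.0777,235,150,315,225,9,'m9.png')
E
```

```text
(no output)
```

View pics/m9.png

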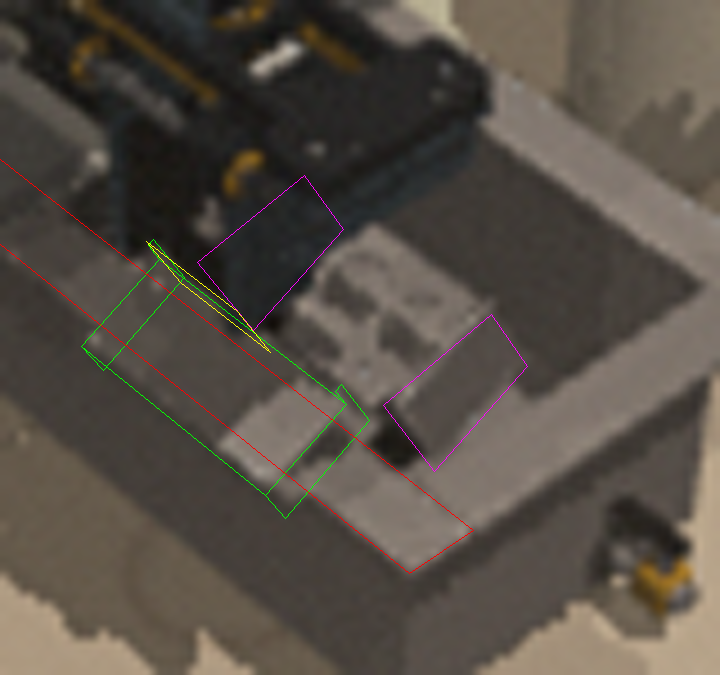

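View pics/raw_m9.png

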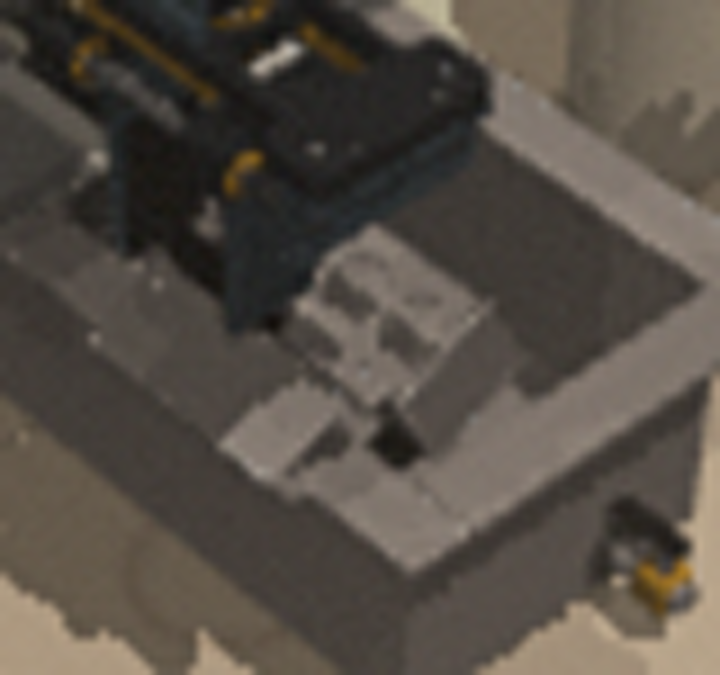

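arm_command(deltas=[[0, [2, 0.15, 0], 0], [0, [3.7, 0.3, 0], 0], [0, [3.7, 0.3, -3], 0], [0, [3.7, 0.3, -8], 0], [0, [3.7, 0.3, -13], 0], [0, [3.7, 0.3, -18], 0], [0, [3.7, 0.3, -18], 0]])

```text
time_s: 10.1
ee_pos: [509.6, -40.2, 191.0]
ee_rot: [-7.1, 89.9, 177.2]
force: [3.6, 0.4, -4.6]
gripper_width: 45.1
```

```bash
python3 - <<'E'
from ov import *
a=grab('scene'); th=np.radians(28)
st=env.state();print(st['ee_pos'],st['time_s'],st['force'],st['torque'])
c,s=np.cos(.0777),np.sin(.0777); d=50*np.sin(th);e=st['ee_pos']
p=np.array([e[0]+c*d,e[1]+s*d,e[2]+8-50*np.cos(th),th])
ov(a,p,.0777,235,150,315,225,9,'m10.png')
E
```

```text
[509.85961528 -40.17959371 191.38802258] 10.15 [ 2.58233257  0.59154368 -3.82522139] [-0.01433992 -0.36313488 -0.02033758]
```

View pics/m10.png

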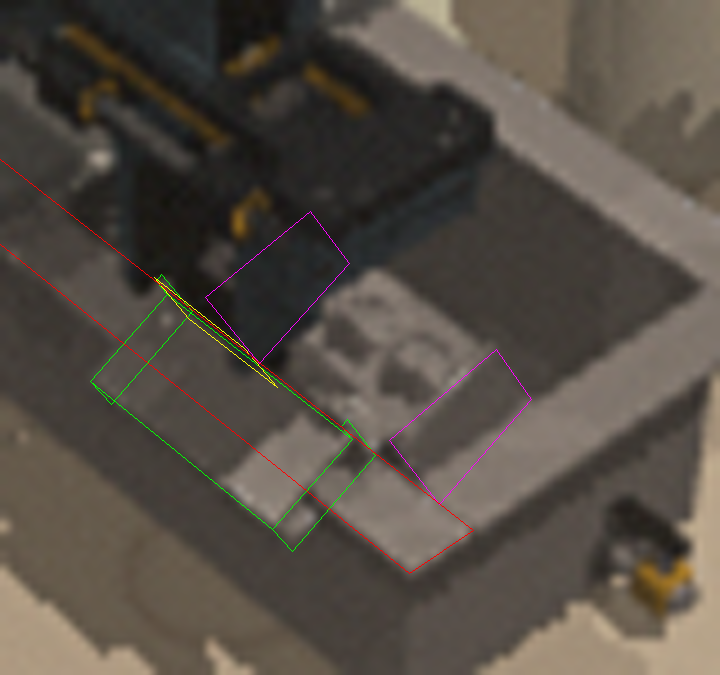

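View pics/raw_m10.png

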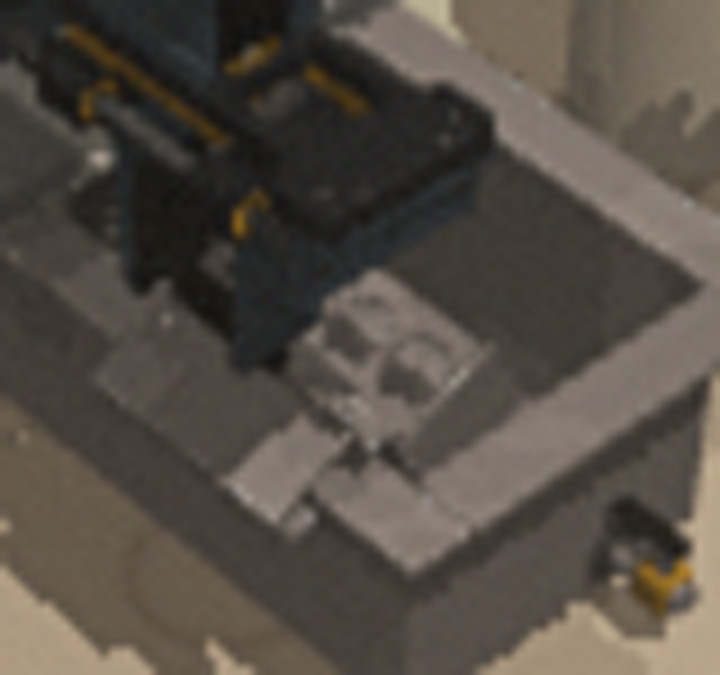

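arm_command(deltas=[[0, [1.5, 0.1, 0], 0], [0, [2, 0.15, -2], 0], [0, [2, 0.15, -4], 0], [0, [2, 0.15, -6], 0], [0, [2, 0.15, -8], 0], [0, [2, 0.15, -10], 0], [0, [2, 0.15, -11], 0], [0, [2, 0.15, -11], 0]])

```text
time_s: 10.95
ee_pos: [512.3, -40.0, 181.1]
ee_rot: [-176.7, 90.0, 7.6]
force: [1.2, 0.7, -4.5]
gripper_width: 45.5
```

```bash
python3 - <<'E'
from ov import *
a=grab('scene'); th=np.radians(27)
st=env.state();print(st['ee_pos'],st['time_s'],st['force'],st['torque'])
c,s=np.cos(.0777),np.sin(.0777); d=50*np.sin(th);e=st['ee_pos']
p=np.array([e[0]+c*d,e[1]+s*d,e[2]+8-50*np.cos(th),th])
ov(a,p,.0777,245,165,305,225,12,'m11.png')
E
```

```text
[512.28526047 -40.06182833 181.11976154] 11.0 [ 1.36679892 -0.24704882 -2.89125876] [ 0.0187437  -0.15536628 -0.0179897 ]
```

View pics/m11.png

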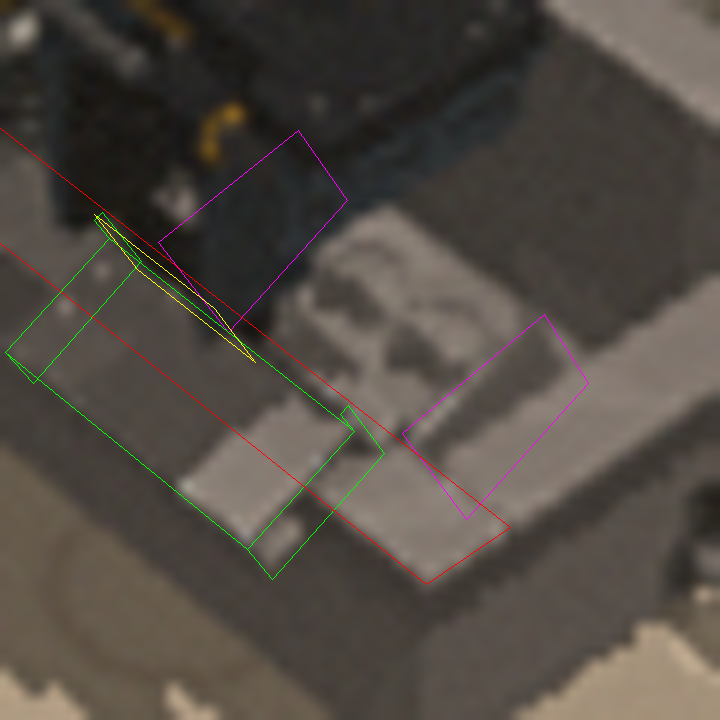

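View pics/raw_m11.png

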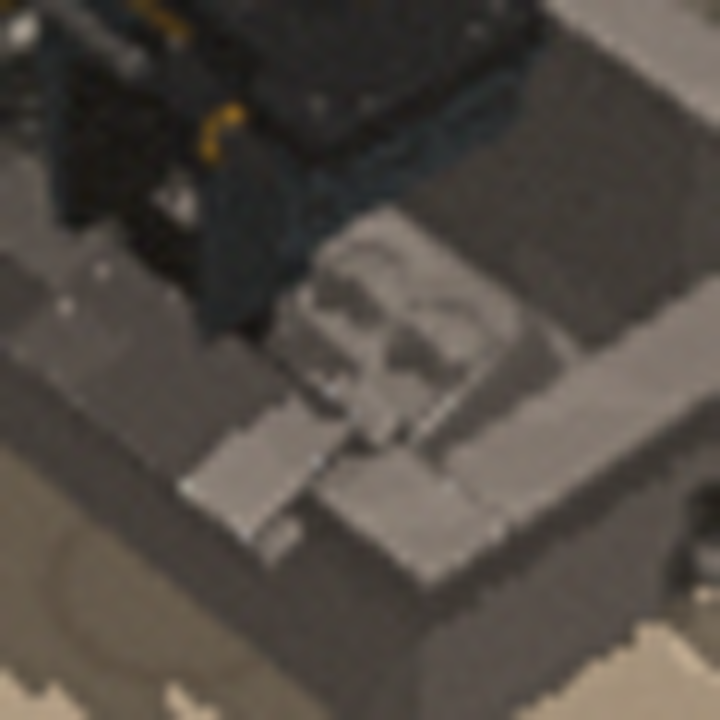

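arm_command(deltas=[[0, [4, 0.3, 0], 0], [0, [7, 0.5, 0], 0], [0, [10, 0.8, 0], 0], [0, [12, 0.9, 0], 0], [0, [14, 1.1, 0], 0], [0, [15, 1.2, 0], 0], [0, [15, 1.2, 0], 0]])

```text
time_s: 11.7
ee_pos: [527.2, -38.9, 181.1]
ee_rot: [21.0, 90.0, -154.7]
force: [-0.1, -0.0, -3.4]
gripper_width: 45.1
```

```bash
python3 - <<'E'
from ov import *
a=grab('scene'); th=np.radians(27)
st=env.state();print(st['ee_pos'],st['time_s'],st['force'],st['torque'])
c,s=np.cos(.0777),np.sin(.0777); d=50*np.sin(th);e=st['ee_pos']
p=np.array([e[0]+c*d,e[1]+s*d,e[2]+8-50*np.cos(th),th])
ov(a,p,.0777,245,165,305,225,12,'m12.png')
E
```

```text
[527.07429736 -38.86225534 181.13196581] 11.75 [-0.08243054 -1.03599648 -2.50392134] [-0.09628712  0.23808381 -0.03060779]
```

View pics/m12.png

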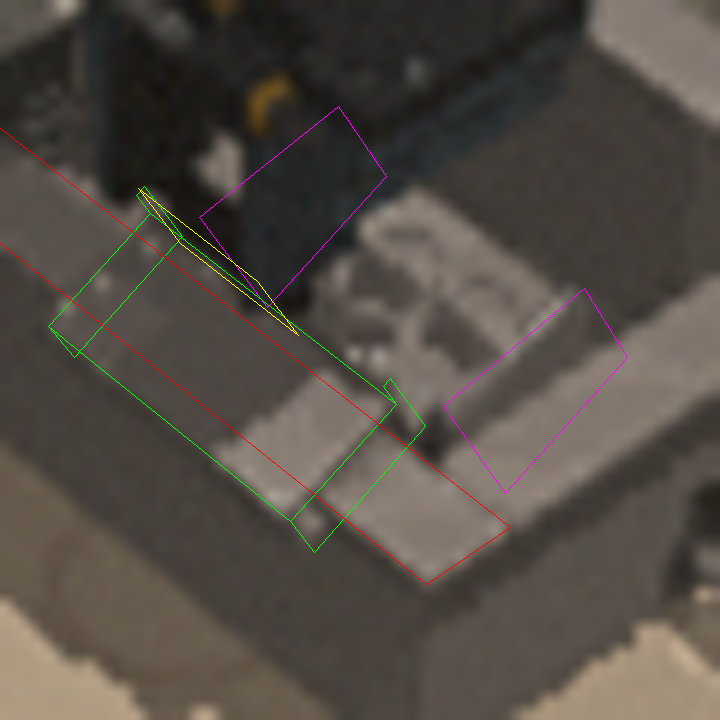

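View pics/raw_m12.png

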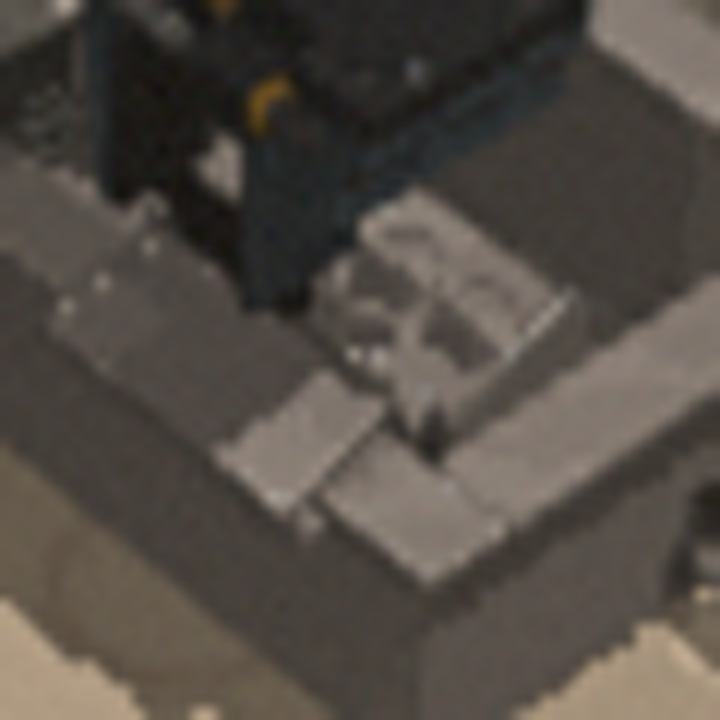

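arm_command(deltas=[[0, [0, 0, 0], 0], [0, [3, 0.2, -0.6], 0], [0, [6, 0.5, -1.4], 0], [0, [9, 0.7, -2.2], 0], [0, [12, 0.9, -3.2], 0], [0, [15, 1.2, -4.2], 0], [0, [15, 1.2, -4.2], 0]], grip_force=15)

```text
time_s: 12.45
ee_pos: [541.2, -38.0, 180.1]
ee_rot: [63.8, 89.9, -111.9]
force: [-8.4, -1.1, 15.5]
gripper_width: 45.6
```

```bash
python3 - <<'E'
from ov import *
a=grab('scene'); th=np.radians(14)
st=env.state();print(st['ee_pos'],st['time_s'],st['force'],st['torque'])
c,s=np.cos(.0777),np.sin(.0777); d=50*np.sin(th);e=st['ee_pos']
p=np.array([e[0]+c*d,e[1]+s*d,e[2]+8-50*np.cos(th),th])
ov(a,p,.0777,245,165,305,225,12,'m13.png')
E
```

```text
[541.21404979 -38.04224554 180.11535619] 12.5 [-8.11381396 -1.1882118  14.94120667] [-0.16893601  1.70361613  0.10882165]
```

View pics/m13.png

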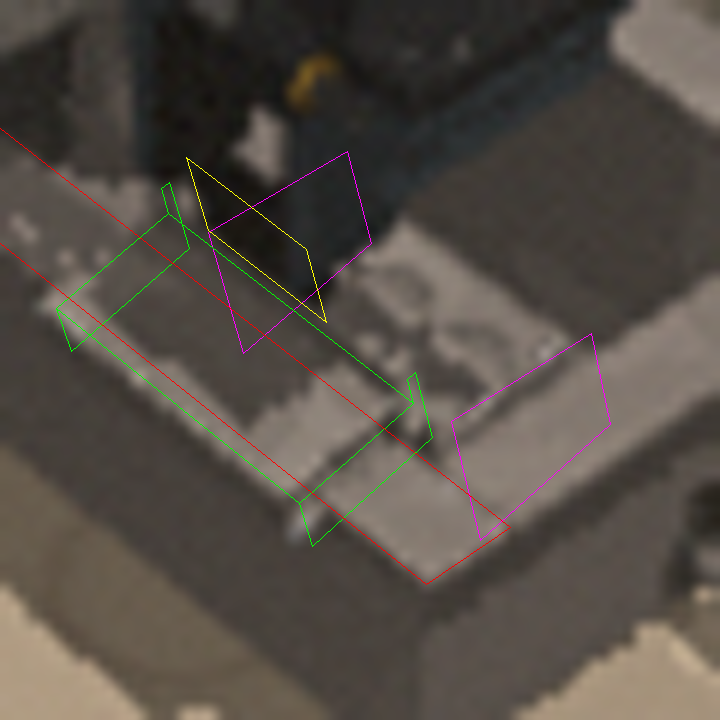

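arm_command(deltas=[[0, [0, 0, 0], 0], [0, [0, 0, 0], 0]], grip_force=7)

```text
time_s: 12.7
ee_pos: [542.1, -37.9, 179.1]
ee_rot: [147.3, 89.9, -28.3]
force: [-3.7, -0.0, 7.9]
gripper_width: 46.2
```

```bash
python3 - <<'E'
from ov import *
a=grab('scene'); th=np.radians(14)
st=env.state();print(st['ee_pos'],st['time_s'],st['force'],st['torque'])
c,s=np.cos(.0777),np.sin(.0777); d=50*np.sin(th);e=st['ee_pos']
p=np.array([e[0]+c*d,e[1]+s*d,e[2]+8-50*np.cos(th),th])
ov(a,p,.0777,245,165,305,225,12,'m14.png')
E
```

```text
[542.14420655 -37.95668696 179.10481961] 12.75 [-3.52593618 -0.57868429  7.81605056] [-0.14236084  0.90138252  0.01822794]
```

View pics/m14.png

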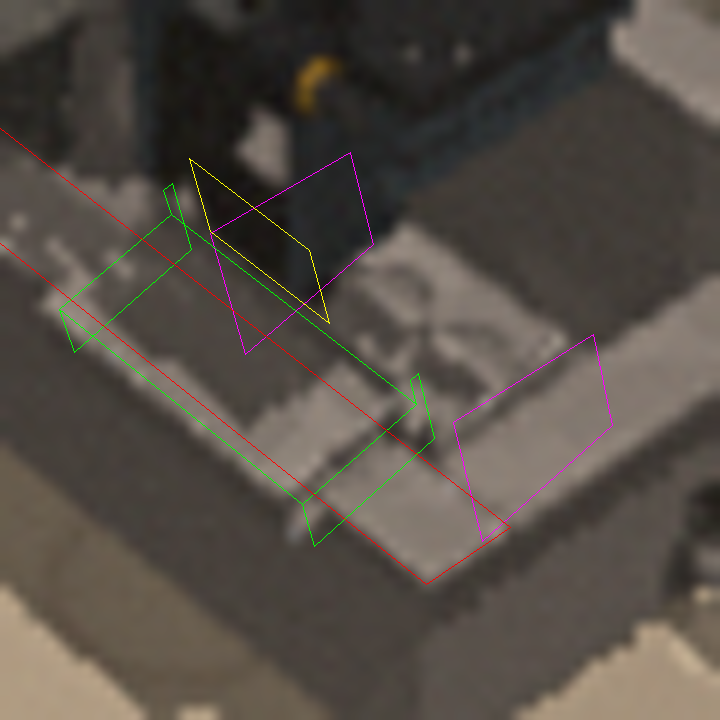

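arm_command(deltas=[[0, [1, 0.1, 0], 0], [0, [2, 0.15, 0], 0], [0, [3, 0.2, -0.3], 0], [0, [4, 0.3, -0.6], 0], [0, [5, 0.4, -1], 0], [0, [5, 0.4, -1], 0]], grip_force=4)

```text
time_s: 13.35
ee_pos: [547.1, -37.5, 175.7]
ee_rot: [40.3, 90.0, -135.3]
force: [-3.6, -2.4, 3.0]
gripper_width: 45.9
```

```bash
python3 - <<'E'
from ov import *
a=grab('scene'); th=np.radians(10)
st=env.state();print(st['ee_pos'],st['time_s'],st['force'],st['torque'])
c,s=np.cos(.0777),np.sin(.0777); d=50*np.sin(th);e=st['ee_pos']
p=np.array([e[0]+c*d,e[1]+s*d,e[2]+8-50*np.cos(th),th])
ov(a,p,.0777,245,165,305,225,12,'m15.png')
E
```

```text
[547.09082561 -37.54235535 175.7269329 ] 13.4 [-2.80706246 -1.92713353  1.63298988] [-0.47196263  0.79361333  0.05444447]
```

View pics/m15.png

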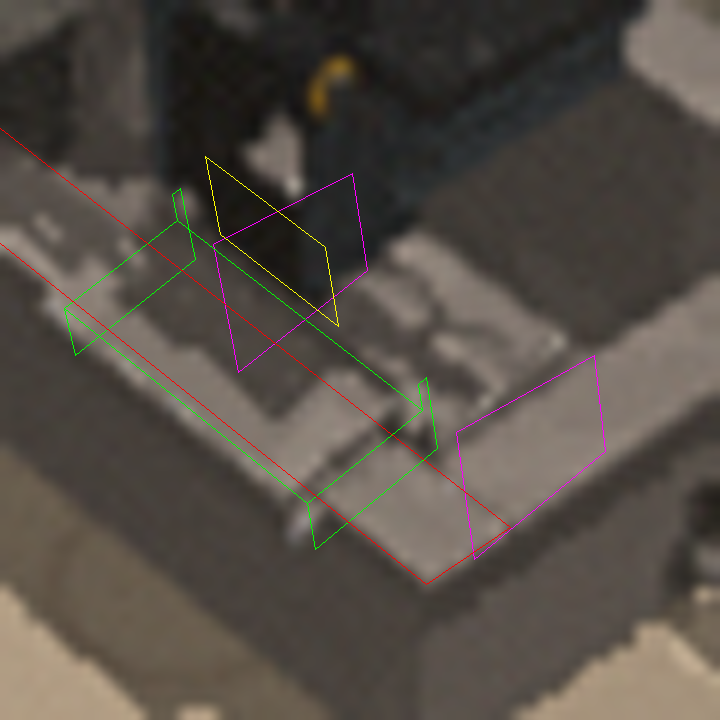

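View pics/raw_m15.png

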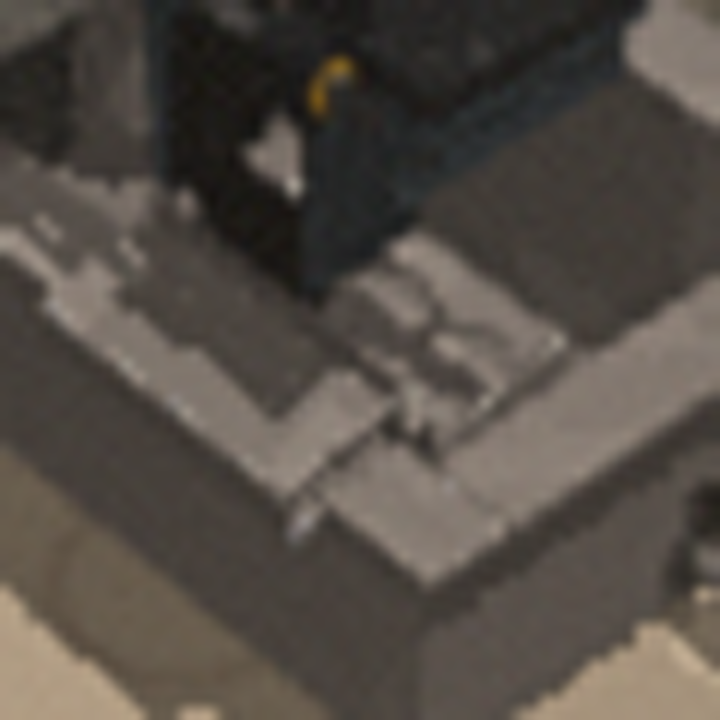

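arm_command(deltas=[[0, [1, 0.1, -0.6], 0], [0, [2, 0.15, -1.2], 0], [0, [3, 0.2, -1.8], 0], [0, [4, 0.3, -2.6], 0], [0, [5, 0.4, -3.5], 0], [0, [6, 0.45, -4.5], 0], [0, [6, 0.45, -4.5], 0]], grip_force=4)

```text
time_s: 14.1
ee_pos: [553.7, -37.0, 171.5]
ee_rot: [157.4, 89.9, -18.3]
force: [-1.8, -3.0, 3.3]
gripper_width: 46.0
```

```bash
python3 - <<'E'
from ov import *
a=grab('scene'); th=np.radians(3)
st=env.state();print(st['ee_pos'],st['time_s'],st['force'],st['torque'])
c,s=np.cos(.0777),np.sin(.0777); d=50*np.sin(th);e=st['ee_pos']
p=np.array([e[0]+c*d,e[1]+s*d,e[2]+8-50*np.cos(th),th])
ov(a,p,.0777,245,165,305,225,12,'m16.png')
E
```

```text
[553.71580736 -36.95576701 171.49645992] 14.15 [-2.5126274  -3.90938061  1.96075606] [-0.69411427  0.51967883  0.10115828]
```

View pics/m16.png

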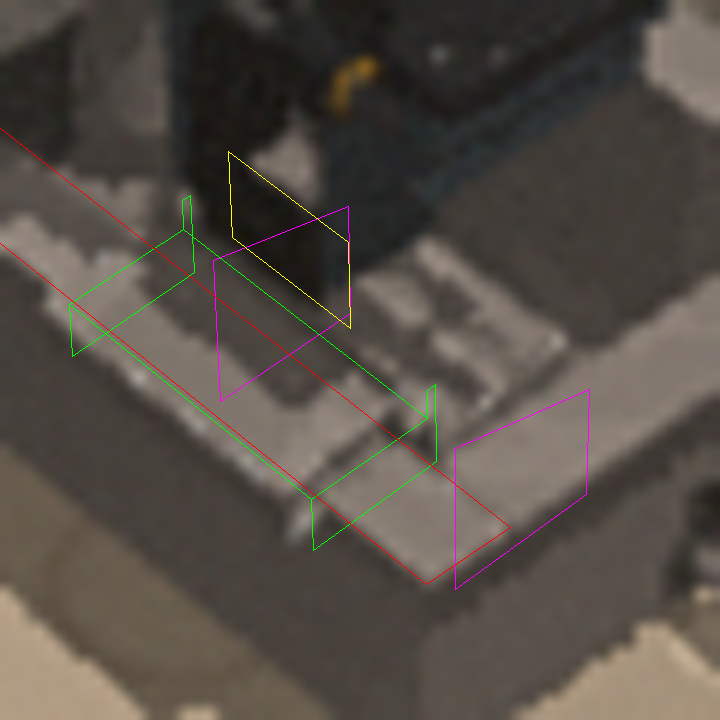

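```bash
python3 - <<'E'
from ov import *
a=grab('scene'); st=env.state();print(st['ee_pos'],st['time_s'],st['force'])
S=lambda u,v:(245+u/12-.5,165+v/12-.5)
ob=[((-42.5,-48,13),S(285,492)),((-42.5,-48,-7),S(293,545)),((58.5,-48,-21),S(568,340)),((-42.5,48,13),S(47,305)),((-1.5,-48,13),S(393,403))]
c,s=np.cos(.0777),np.sin(.0777)
for w in(.02,.15):
  p0=np.array([551,-37,130.,.15]);p,r=fit([(a,ob)],p0,.0777,w=w)
  dx=p[:2]-[616.65,52.5];print(p.round(1),np.degrees(p[3]).round(1),'bath',(c*dx[0]+s*dx[1]).round(1),(-s*dx[0]+c*dx[1]).round(1),r.round(1))
ov(a,p,.0777,245,165,305,225,12,'m17.png')
E
```

```text
[553.65755479 -36.94904465 171.48175238] 14.2 [-1.34764065 -3.79229231  2.39308962]
[ 5.596e+02 -2.210e+01  1.241e+02  2.000e-01] 12.2 bath -62.7 -69.9 [-0.2  0.4  0.  -0.4  0.2  0.1 -0.2 -0.   0.2 -0.1  0.2  0.3 -0.1]
[ 5.526e+02 -3.080e+01  1.348e+02  2.000e-01] 11.7 bath -70.3 -78.1 [-0.2  0.5  0.  -0.2  0.4  0.3 -0.4 -0.1  0.4 -0.   0.2  0.9  0.7]
```

View pics/m17.png

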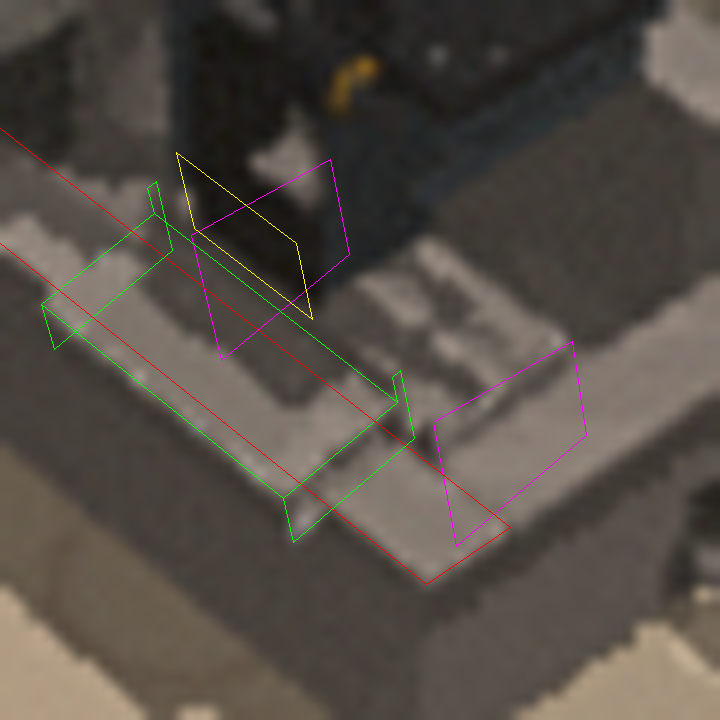

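View pics/raw_m17.png

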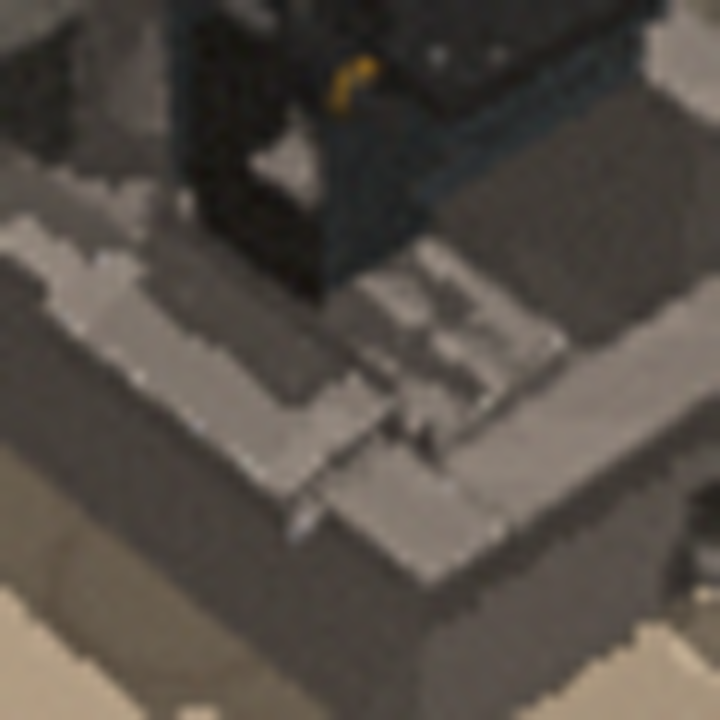

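```bash
python3 - <<'E'
from h import *
b=grab('top','t9.png');a=grab('scene','s9.png')
im=cv2.imread('pics/t9.png')[110:220,170:320]; cv2.imwrite('pics/m18.png',cv2.resize(im,None,fx=5.3,fy=5.3,interpolation=cv2.INTER_CUBIC))
im=cv2.imread('pics/s9.png')[120:230,210:330]; cv2.imwrite('pics/m19.png',cv2.resize(im,None,fx=5.4,fy=5.4,interpolation=cv2.INTER_CUBIC))
E
```

```text
(no output)
```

View pics/m18.png

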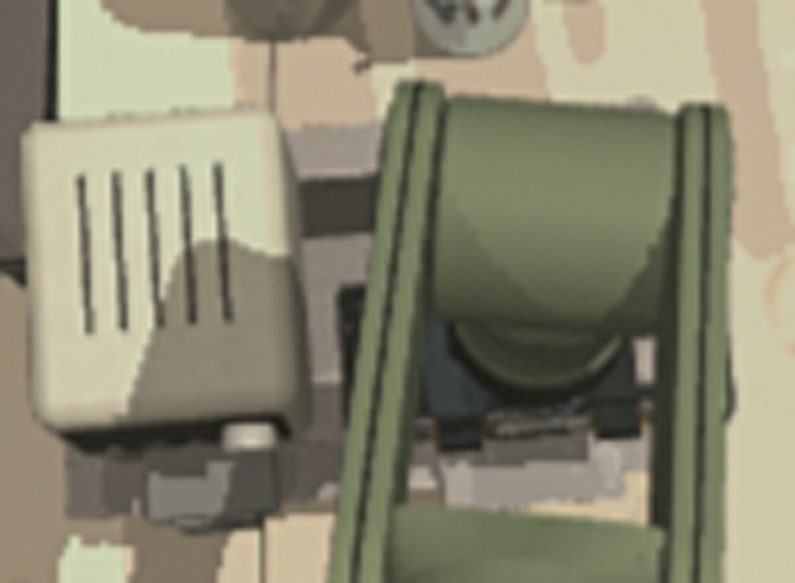

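View pics/m19.png

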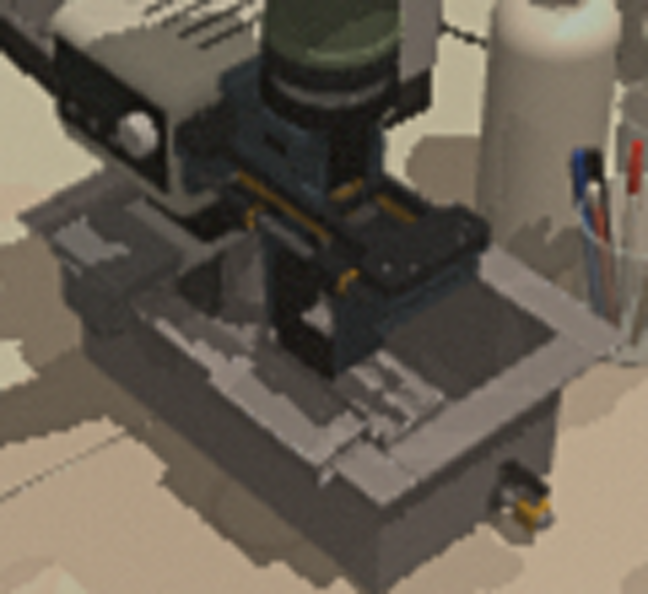

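arm_command(deltas=[[0, [0, 0, 0], 0], [0, [1, 0.1, 0], 0], [0, [2, 0.15, 0], 0], [0, [3, 0.2, 0], 0], [0, [4, 0.3, 0], 0], [0, [4, 0.3, 0], 0]], grip_force=10)

```text
time_s: 14.9
ee_pos: [553.9, -36.9, 171.3]
ee_rot: [2.4, 89.6, -173.2]
force: [-8.3, -3.8, 6.8]
gripper_width: 45.8
```

```bash
python3 - <<'E'
from ov import *
a=grab('scene'); th=np.radians(5)
st=env.state();print(st['ee_pos'],st['time_s'],st['force'],st['torque'],st['gripper_width'])
p=frombath(-65,-84,128,th)
ov(a,p,.0777,245,165,305,225,12,'m20.png')
E
```

```text
[553.94532979 -36.92275425 171.31941428] 14.95 [-8.60580731 -4.9089883   6.89364507] [-1.01636303  1.74671435  0.03240218] 45.82953122141092
```

View pics/raw_m20.png

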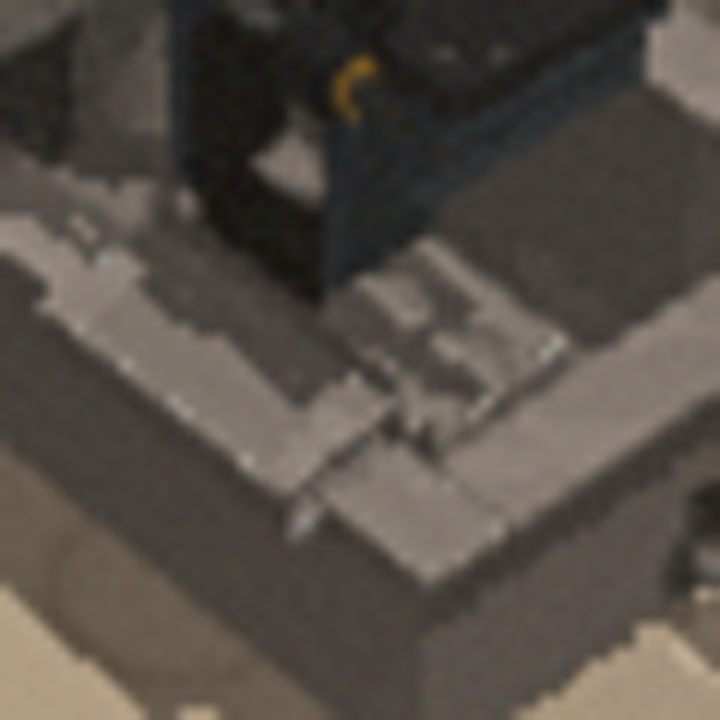

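```bash
python3 - <<'E'
from ov import *
a=grab('scene','s20.png')
S=lambda u,v:(245+u/12-.5,165+v/12-.5)
ob=[((-42.5,-48,13),S(287,494)),((-42.5,-48,-7),S(296,545)),((58.5,-48,-21),S(568,340)),((-42.5,48,13),S(42,305)),((-1.5,-48,13),S(393,403))]
c,s=np.cos(.0777),np.sin(.0777)
for Y in(-84,-80,-76,-72):
  def r(q): 
    p=frombath(q[0],Y,q[1],q[2]); return (proj(a,W(p,.0777+q[3],[o[0] for o in ob]))-np.array([o[1] for o in ob])).ravel()
  q=least_squares(r,[-70,130,.2,0]); print(Y,q.x[:2].round(1),np.degrees(q.x[2:]).round(1),q.fun.round(1),q.cost.round(2))
im=a['img'][165:225,235:305,::-1].astype(float); im=np.clip((im/255)**.45*255,0,255).astype(np.uint8)
cv2.imwrite('pics/m21.png',cv2.resize(im,None,fx=11,fy=10,interpolation=cv2.INTER_CUBIC))
E
```

```text
-84 [-76.8 143.6] [11.1  1.1] [-0.2  0.3 -0.1 -0.2  0.3  0.1 -0.5 -0.   0.5 -0.2] 0.37
-80 [-73.  138.1] [11.3  1. ] [-0.2  0.3 -0.1 -0.2  0.2  0.1 -0.3  0.   0.4 -0.2] 0.27
-76 [-69.1 132.5] [11.5  0.9] [-0.2  0.3 -0.1 -0.3  0.1  0.1 -0.2  0.1  0.4 -0.2] 0.21
-72 [-65.2 127. ] [11.7  0.8] [-0.2  0.3 -0.1 -0.3  0.   0.1 -0.   0.1  0.3 -0.2] 0.18
```

View pics/m21.png

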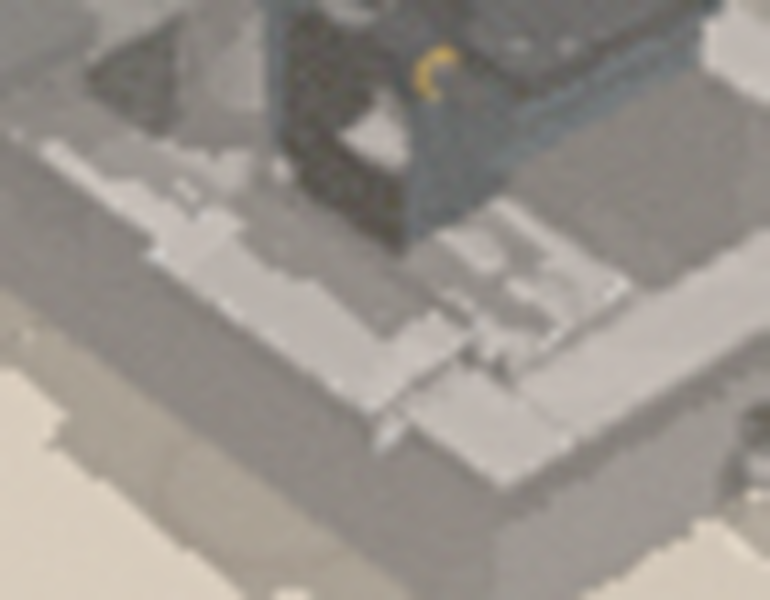

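arm_command(deltas=[[0, [-3, -0.2, 0], 0], [0, [-3, -0.2, 0], 0], [0, [-6, -0.5, 0], 0], [0, [-9, -0.7, 0], 0], [0, [-12, -0.9, 0], 0], [0, [-12, -0.9, 0], 0]], grip_force=40)

```text
time_s: 15.6
ee_pos: [545.5, -36.7, 171.1]
ee_rot: [-137.9, 89.9, 46.5]
force: [4.1, 0.4, -4.6]
gripper_width: 45.6
```

```bash
cat > look.py <<'E'
from ov import *
import sys
a=grab('scene')
st=env.state();print(st['ee_pos'].round(1),st['time_s'],st['force'].round(1),st['torque'].round(2),st['gripper_width'].round(1))
im=cv2.cvtColor(a['img'],cv2.COLOR_RGB2BGR)[150:222,235:307]
im=np.clip((im/255.)**.7*255,0,255).astype(np.uint8)
cv2.imwrite('pics/'+sys.argv[1],cv2.resize(im,None,fx=8,fy=8,interpolation=cv2.INTER_CUBIC))
np.save('last.npy',dict(a),allow_pickle=True)
E
python3 look.py l1.png
```

```text
Traceback (most recent call last):
  File "look.py", line 4, in <module>
    st=env.state();print(st['ee_pos'].round(1),st['time_s'],st['force'].round(1),st['torque'].round(2),st['gripper_width'].round(1))
                                                                                                       ^^^^^^^^^^^^^^^^^^^^^^^^^
AttributeError: 'float' object has no attribute 'round'
```

```bash
sed -i "s/,st\['gripper_width'\].round(1)//" look.py; python3 look.py l1.png
```

```text
[545.5 -36.8 171.1] 15.7 [ 4.3  1.5 -5.4] [ 0.14 -0.9  -0.01]
```

View pics/l1.png

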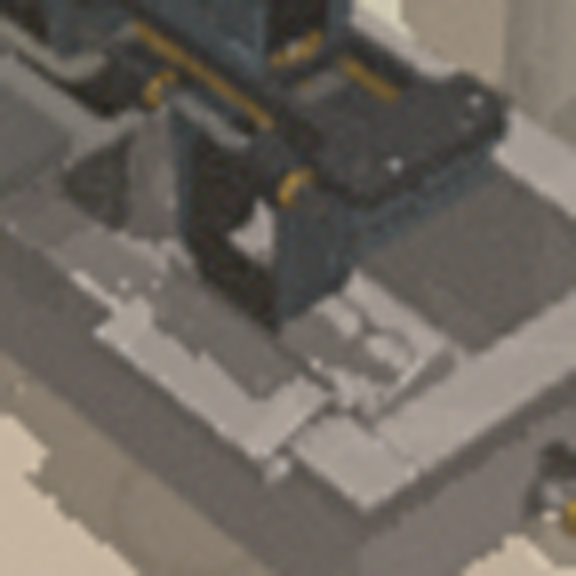

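arm_command(deltas=[[0, [-3, -0.2, 2], 0], [0, [-6, -0.5, 4], 0], [0, [-9, -0.7, 6], 0], [0, [-12, -0.9, 6], 0], [0, [-15, -1.2, 6], 0], [0, [-18, -1.4, 6], 0], [0, [-21, -1.6, 6], 0], [0, [-24, -1.9, 6], 0], [0, [-26, -2, 6], 0], [0, [-26, -2, 6], 0]])

```text
time_s: 16.7
ee_pos: [519.1, -39.5, 177.6]
ee_rot: [163.6, 89.9, -12.1]
force: [5.4, -0.7, -5.1]
gripper_width: 45.4
```

```bash
python3 look.py l2.png
```

```text
[519.2 -39.5 177.7] 16.75 [ 4.6 -0.2 -4.1] [ 0.03 -1.09  0.03]
```

View pics/l2.png

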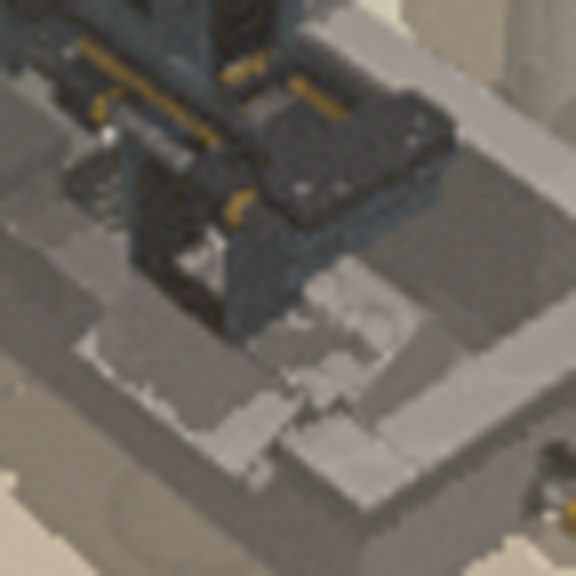

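```bash
cat > fl.py <<'E'
from ov import *
def fitl(pts,Ys=(-86,-82,-78)):
  a=np.load('last.npy',allow_pickle=True).item()
  ob=[(l,(235+u/8-.5,150+v/8-.5)) for l,(u,v) in pts]
  for Y in Ys:
    def r(q): 
      p=frombath(q[0],Y,q[1],q[2]); return (proj(a,W(p,.0777,[o[0] for o in ob]))-np.array([o[1] for o in ob])).ravel()
    q=least_squares(r,[-80,140,.3]); t=q.x[2]; c,s=np.cos(t),np.sin(t)
    print(Y,q.x[:2].round(1),np.degrees(t).round(1),'cost',q.cost.round(2),'buf x',(q.x[0]-8.5*c+51*s).round(1),'ret tip',(q.x[0]-27.5*c+4*s).round(1),(q.x[1]-27.5*s-4*c).round(1),'drop in x',(q.x[0]-39.5*c-3*s).round(1),'platecorner',(q.x[0]-1.5*c+6*s).round(1),(q.x[1]-1.5*s-6*c).round(1),q.fun.round(1))
LO=(-42.5,-48,13);LP=(-42.5,48,13);LI=(-1.5,-48,13);TF=(58.5,-48,-21);DB=(-42.5,-48,-7)
E
python3 - <<'E'
from fl import *
fitl([(LO,(243,478)),(LP,(77,345)),(LI,(308,397)),(TF,(425,320))])
E
```

```text
-86 [-95.  155.9] 28.0 cost 1.45 buf x -78.6 ret tip -117.4 139.4 drop in x -131.3 platecorner -93.5 149.8 [-0.8  0.  -0.4  0.1 -0.1  0.1  1.4 -0.2]
-82 [-91.3 150.4] 28.1 cost 1.23 buf x -74.8 ret tip -113.7 133.9 drop in x -127.5 platecorner -89.8 144.4 [-0.8 -0.  -0.2  0.1 -0.1  0.1  1.3 -0.1]
-78 [-87.5 144.9] 28.1 cost 1.06 buf x -71.0 ret tip -109.9 128.4 drop in x -123.8 platecorner -86.0 138.9 [-0.8 -0.1 -0.1  0.2 -0.2  0.1  1.2 -0.1]
```

arm_command(deltas=[[0, [2, 0.2, 6], 0], [0, [2, 0.2, 20], 0], [0, [2, 0.2, 22], 0], [0, [15, 1.2, 22], 0], [0, [35, 2.7, 22], 0], [0, [52, 4, 22], 0], [0, [60, 4.7, 22], 0], [0, [60, 4.7, 12], 0], [0, [60, 4.7, -6], 0], [0, [62, 4.8, -18], 0], [0, [70, 5.5, -18], 0], [0, [78, 6.1, -18], 0], [0, [83, 6.5, -18], 0], [0, [83, 6.5, -18], 0]])

```text
time_s: 18.15
ee_pos: [602.8, -32.9, 159.6]
ee_rot: [138.6, 90.0, -37.0]
force: [-0.5, -0.1, -3.3]
gripper_width: 45.3
```

```bash
sed -i 's/150:222,235:307/130:216,235:321/;s/fx=8,fy=8/fx=7,fy=7/' look.py; python3 look.py l3.png
```

```text
[602.3 -32.9 159.6] 18.2 [ 0.7  0.4 -3.1] [-0.04  0.26  0.01]
```

View pics/l3.png

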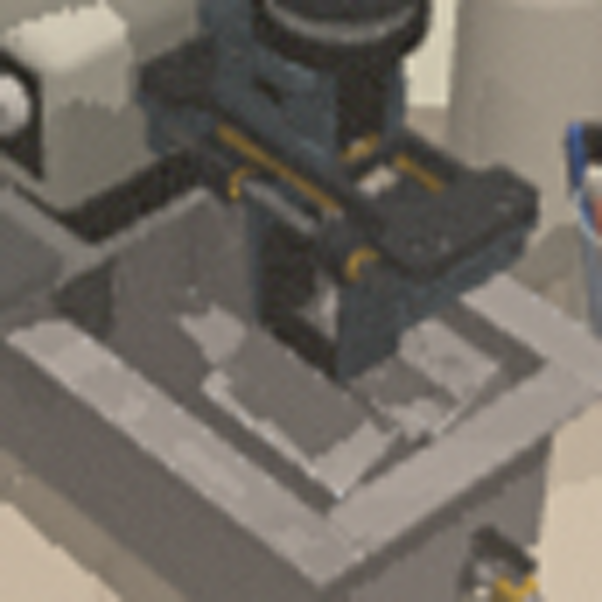

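```bash
python3 - <<'E'
from ov import *
a=np.load('last.npy',allow_pickle=True).item()
c,s=np.cos(.0777),np.sin(.0777)
for u in[(262,172),(261,180),(269,182)]:
  for z in(20,50,80,110):
    w=onz(a,u,z)[:2]-[616.65,52.5]; print(u,z,(c*w[0]+s*w[1]).round(),(-s*w[0]+c*w[1]).round())
E
```

```text
(262, 172) 20 65.0 103.0
(262, 172) 50 43.0 78.0
(262, 172) 80 20.0 53.0
(262, 172) 110 -2.0 28.0
(261, 180) 20 33.0 72.0
(261, 180) 50 12.0 48.0
(261, 180) 80 -10.0 24.0
(261, 180) 110 -32.0 0.0
(269, 182) 20 48.0 45.0
(269, 182) 50 26.0 21.0
(269, 182) 80 4.0 -2.0
(269, 182) 110 -18.0 -25.0
```

arm_command(deltas=[[0, [5, 0.4, 0], 0], [0, [10, 0.8, 0], 0], [0, [15, 1.2, 0], 0], [0, [20, 1.6, 0], 0], [0, [25, 1.9, 0], 0], [0, [30, 2.3, 0], 0], [0, [30, 2.3, 0], 0]])

```text
time_s: 18.9
ee_pos: [633.1, -30.6, 159.3]
ee_rot: [173.2, 89.9, -2.4]
force: [-1.8, -0.2, -3.8]
gripper_width: 45.4
```

```bash
python3 look.py l4.png
```

```text
[632.9 -30.6 159.2] 18.95 [-1.3  0.3 -4.1] [-0.08  0.62  0.07]
```

View pics/l4.png

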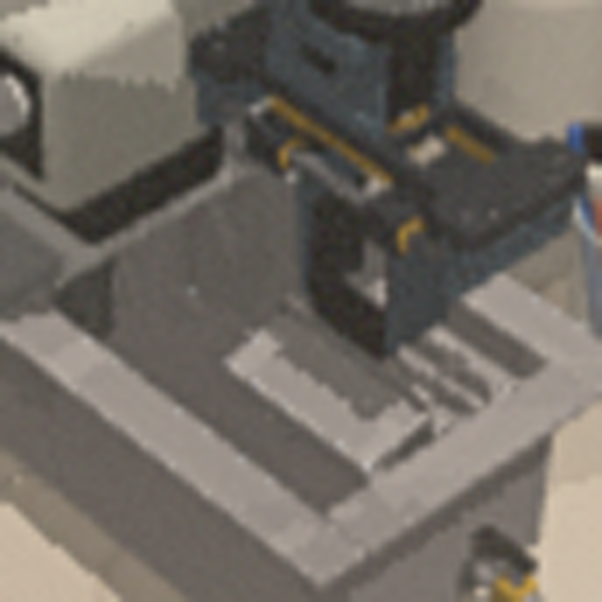

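arm_command(deltas=[[0, [4, 0.3, 0], 0], [0, [8, 0.6, 0], 0], [0, [11, 0.9, 0], 0], [0, [11, 0.9, 0], 0]])

```text
time_s: 19.35
ee_pos: [643.8, -29.7, 159.4]
ee_rot: [168.9, 90.0, -6.7]
force: [-1.7, 0.2, -3.7]
gripper_width: 45.2
```

```bash
python3 look.py l5.png
```

```text
[643.6 -29.7 159.4] 19.4 [-1.1 -0.3 -4.7] [-0.09  0.7   0.02]
```

View pics/l5.png

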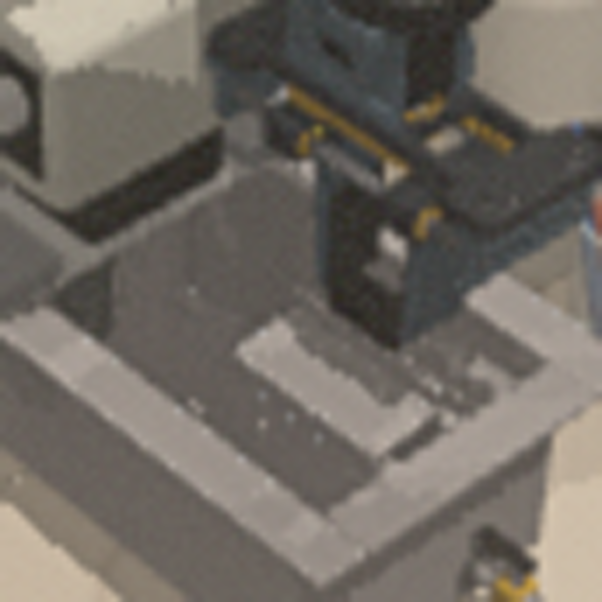

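arm_command(deltas=[[0, [-5, -0.4, 0], 0], [0, [-6, -0.5, -15], 0], [0, [-6, -0.5, -33], 0], [0, [-6, -0.5, -41], 0], [0, [-6, -0.5, -44], 0], [0, [-6, -0.5, -44], 0]])

```text
time_s: 20.0
ee_pos: [637.5, -30.2, 115.6]
ee_rot: [171.3, 90.0, -4.3]
force: [1.0, 0.1, -3.7]
gripper_width: 45.1
```

```bash
python3 look.py l6.png;  python3 - <<'E'
from ov import *
a=np.load('last.npy',allow_pickle=True).item()
E
```

```text
[637.8 -30.2 116.1] 20.05 [ 0.4  0.3 -3.1] [-0.01  0.21  0.03]
```

View pics/l6.png

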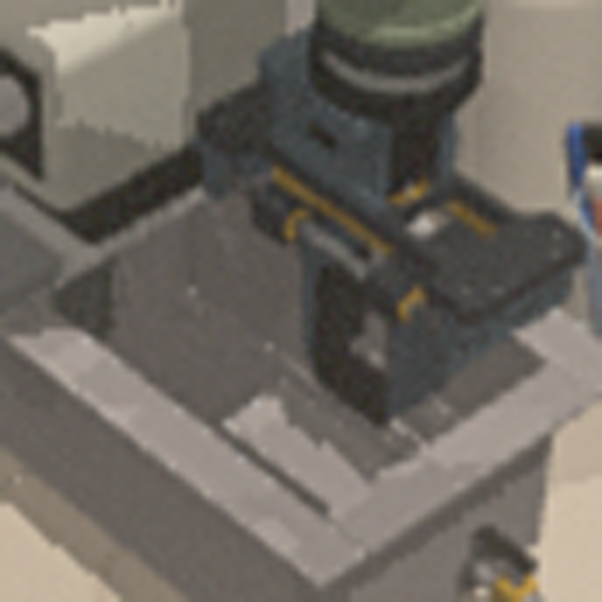

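arm_command(deltas=[[0, [0, 0, -1.5], 0], [0, [0, 0, -3], 0], [0, [0, 0, -4], 0]], grip_force=15)

```text
time_s: 20.35
ee_pos: [637.3, -30.2, 111.7]
ee_rot: [163.8, 90.0, -11.8]
force: [0.2, -0.2, -3.6]
gripper_width: 45.6
```

arm_command(deltas=[[0, [0, 0, -1.5], 0], [0, [0, 0, -3], 0], [0, [0, 0, -4], 0]], grip_force=10)

```text
time_s: 20.65
ee_pos: [638.3, -30.4, 109.1]
ee_rot: [169.8, 89.8, -5.9]
force: [-0.4, 0.2, 8.0]
gripper_width: 45.6
```

arm_command(deltas=[[0, [0, 0, 1], 0], [0, [0, 0, 1], 0]], grip_force=4)

```text
time_s: 20.85
ee_pos: [637.8, -30.3, 109.2]
ee_rot: [167.8, 89.9, -7.9]
force: [1.0, 0.1, 2.0]
gripper_width: 46.1
```

arm_command(deltas=[[0.62, [0, 0, 0], 0], [0.62, [0, 0, 0], 0], [0.62, [0, 0, 0], 0]])

```text
time_s: 21.15
ee_pos: [636.9, -30.2, 108.2]
ee_rot: [-4.9, 90.0, 179.5]
force: [0.4, 0.7, -0.1]
gripper_width: 56.3
```

```bash
python3 look.py l7.png; python3 - <<'E'
from h import *
print(env.state()['gripper_width'])
E
```

```text
[636.9 -30.2 108.3] 21.2 [-0.7 -0.4  0. ] [-0.04  0.15  0.02]
56.240167013005745
```

View pics/l7.png

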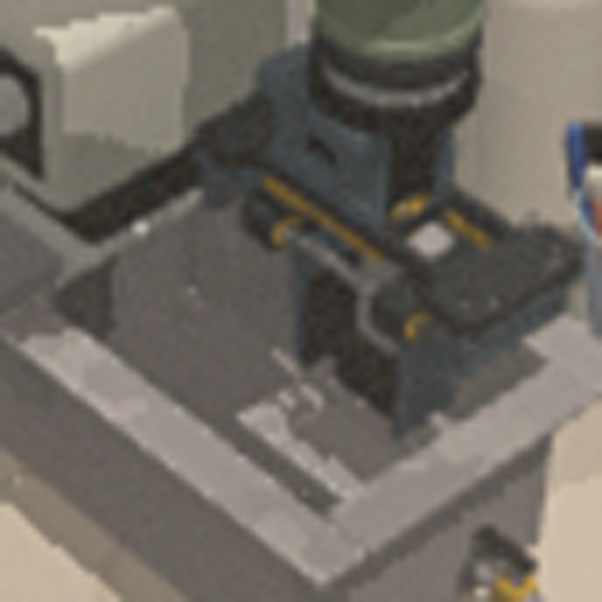

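```bash
python3 - <<'E'
from ov import *
a=np.load('last.npy',allow_pickle=True).item()
c,s=np.cos(.0777),np.sin(.0777)
for u,z,n in[((235+240/7-.5,130+413/7-.5),91,'LP want X-42.5,Y+48'),((235+275/7-.5,130+350/7-.5),102,'plate top +y end X,Y+48')]:
    w=onz(a,u,z)[:2]-[616.65,52.5]; print(n,(c*w[0]+s*w[1]).round(1),(-s*w[0]+c*w[1]).round(1))
E
```

```text
LP want X-42.5,Y+48 -26.1 -33.6
plate top +y end X,Y+48 8.7 -20.5
```

arm_command(deltas=[[0.62, [-1, 0, 6], 0], [0.62, [-3, -0.2, 12], 0], [0.62, [-3, -0.2, 12], 0], [0, [-3, -0.2, 12], 0], [0, [-3, -0.2, 12], 0], [0, [-3, -0.2, 12], 0], [0, [-3, -0.2, 12], 0]], grip_force=40)

```text
time_s: 21.9
ee_pos: [634.1, -30.5, 120.6]
ee_rot: [79.3, 90.0, -96.3]
force: [-0.7, -1.8, 2.4]
gripper_width: 45.3
```

arm_command(deltas=[[0, [-3, -0.2, 10], 0], [0, [-8, -0.6, 35], 0], [0, [-16, -1.2, 65], 0], [0, [-25, -1.9, 82], 0], [0, [-38, -3, 90], 0], [0, [-51, -4, 90], 0], [0, [-56, -4.4, 90], 0], [0, [-56, -4.4, 90], 0]])

```text
time_s: 22.7
ee_pos: [576.6, -34.8, 209.8]
ee_rot: [-7.0, 89.9, 177.3]
force: [0.2, -0.3, -3.0]
gripper_width: 45.1
```

```bash
python3 look.py l8.png
```

```text
[577.5 -34.8 209.8] 22.75 [ 0.3 -0.4 -3.7] [-0.05  0.2   0.02]
```

View pics/l8.png

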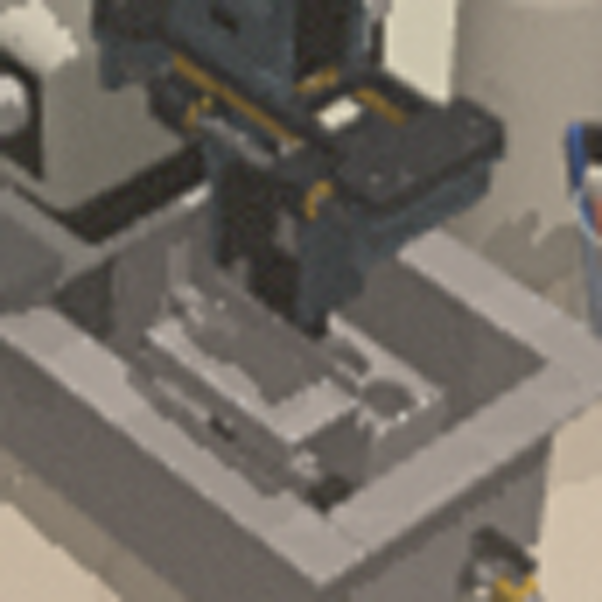

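```bash
sed -i 's#235+u/8-.5,150+v/8-.5#235+u/7-.5,130+v/7-.5#' fl.py; python3 - <<'E'
from fl import *
fitl([(LO,(287,440)),(LP,(150,328)),(LI,(357,402)),(TF,(441,388))],(-84,-82,-80))
e=[577.4-616.65,-34.8-52.5];c,s=np.cos(.0777),np.sin(.0777);print(c*e[0]+s*e[1],-s*e[0]+c*e[1])
E
```

```text
-84 [-47.1 173. ] -0.1 cost 1.28 buf x -55.7 ret tip -74.6 169.0 drop in x -86.6 platecorner -48.6 167.0 [ 0.2  0.1 -1.   0.1 -0.1 -0.6  0.9  0.5]
-82 [-45.1 170.3] -0.1 cost 1.17 buf x -53.7 ret tip -72.6 166.3 drop in x -84.6 platecorner -46.6 164.3 [ 0.2  0.1 -0.9  0.1 -0.1 -0.6  0.9  0.5]
-80 [-43.1 167.6] -0.0 cost 1.08 buf x -51.7 ret tip -70.6 163.6 drop in x -82.6 platecorner -44.6 161.6 [ 0.2  0.1 -0.8  0.2 -0.1 -0.6  0.8  0.5]
-45.90796447323566 -83.98994760043688
```

arm_command(deltas=[[0, [-10, -0.8, 0], 0], [0, [-18, -1.4, 0], 0], [0, [-24, -1.9, 0], 0], [0, [-30, -2.3, 0], 0], [0, [-36, -2.8, 0], 0], [0, [-42, -3.3, 0], 0], [0, [-48, -3.7, 0], 0], [0, [-54, -4.2, 0], 0], [0, [-60, -4.7, 0], 0], [0, [-66, -5.1, 0], 0], [0, [-71, -5.5, 0], 0], [0, [-72, -5.6, 0], 0], [0, [-72, -5.6, 0], 0], [0, [-67, -5.2, 0], 0], [0, [-67, -5.2, -8], 0], [0, [-67, -5.2, -15], 0], [0, [-67, -5.2, -18], 0], [0, [-67, -5.2, -18], 0]])

```text
time_s: 24.55
ee_pos: [510.6, -39.9, 191.4]
ee_rot: [-8.8, 89.9, 175.6]
force: [2.0, 0.1, -4.3]
gripper_width: 45.2
```

```bash
python3 look.py l9.png
```

```text
[510.8 -40.  191.8] 24.6 [ 2.4  1.  -4. ] [-0.01 -0.29  0.02]
```

View pics/l9.png

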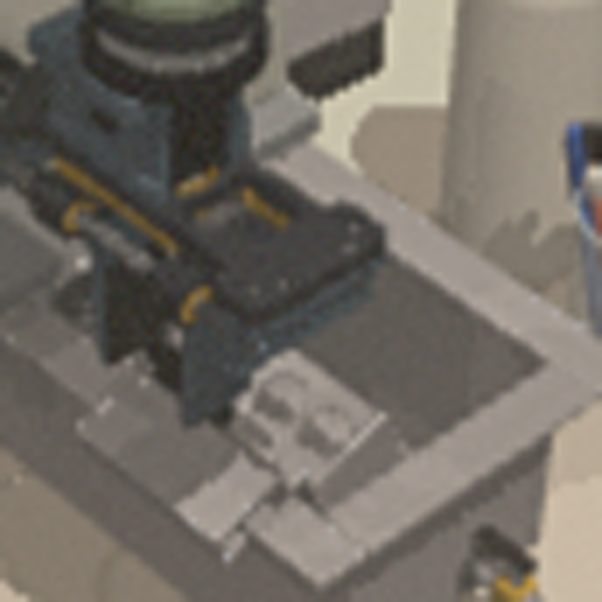

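arm_command(deltas=[[0, [1.5, 0.1, -2], 0], [0, [1.5, 0.1, -5], 0], [0, [1.5, 0.1, -8], 0], [0, [1.5, 0.1, -10], 0], [0, [1.5, 0.1, -10], 0], [0, [6, 0.5, -10], 0], [0, [10, 0.8, -10], 0], [0, [14, 1.1, -10], 0], [0, [17, 1.3, -10], 0], [0, [19, 1.5, -10], 0], [0, [19, 1.5, -10], 0]])

```text
time_s: 25.7
ee_pos: [530.3, -38.5, 182.4]
ee_rot: [19.7, 90.0, -155.9]
force: [0.5, 0.1, -3.8]
gripper_width: 45.4
```

```bash
python3 look.py l10.png
```

```text
[530.1 -38.5 182.4] 25.75 [-0.  -0.1 -3.2] [-0.08  0.32  0.05]
```

View pics/l10.png

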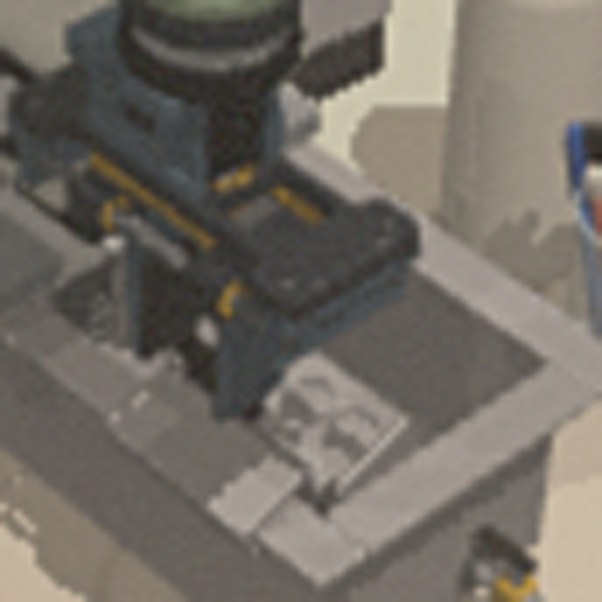

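```bash
python3 - <<'E'
from fl import *
fitl([(LO,(243,537)),(LP,(112,432)),(LI,(305,480)),(TF,(411,420))],(-84,-82,-80))
E
```

```text
-84 [-70.2 143.1] 22.5 cost 1.77 buf x -58.5 ret tip -94.0 128.9 drop in x -107.8 platecorner -69.2 137.0 [ 0.2  0.8 -1.3 -0.4  0.4 -0.3  0.8  0. ]
-82 [-68.2 140.3] 22.6 cost 1.61 buf x -56.5 ret tip -92.1 126.1 drop in x -105.9 platecorner -67.3 134.2 [ 0.2  0.8 -1.2 -0.4  0.4 -0.3  0.8  0. ]
-80 [-66.3 137.6] 22.6 cost 1.46 buf x -54.5 ret tip -90.1 123.3 drop in x -103.9 platecorner -65.4 131.5 [ 0.2  0.8 -1.2 -0.4  0.4 -0.3  0.7  0. ]
```

arm_command(deltas=[[0, [2.5, 0.2, -0.7], 0], [0, [5, 0.4, -1.5], 0], [0, [7.5, 0.6, -2.4], 0], [0, [10, 0.8, -3.3], 0], [0, [10, 0.8, -3.3], 0]])

```text
time_s: 26.25
ee_pos: [540.0, -37.7, 178.8]
ee_rot: [-4.7, 89.9, 179.7]
force: [-2.2, -0.2, -4.3]
gripper_width: 45.5
```

```bash
python3 look.py l11.png
```

```text
[539.8 -37.7 178.8] 26.3 [-2.1  0.  -3.8] [-0.08  0.6   0.02]
```

View pics/l11.png

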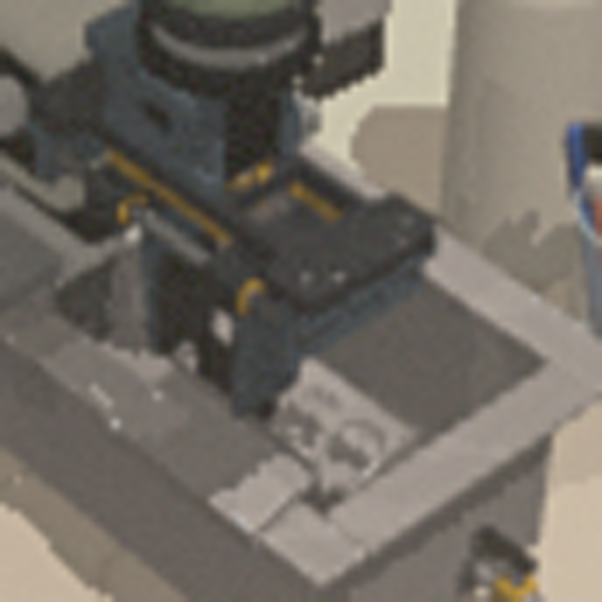

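arm_command(deltas=[[0, [2, 0.15, -0.8], 0], [0, [4, 0.3, -1.7], 0], [0, [6, 0.5, -2.7], 0], [0, [8, 0.6, -4], 0], [0, [10, 0.8, -5.4], 0], [0, [10, 0.8, -5.4], 0]])

```text
time_s: 26.9
ee_pos: [550.5, -36.8, 173.7]
ee_rot: [-170.9, 90.0, 13.5]
force: [-2.3, 1.0, -3.1]
gripper_width: 45.2
```

```bash
python3 look.py l12.png
```

```text
[550.3 -36.8 173.8] 26.95 [-1.7  0.3 -2.9] [ 0.03  0.74 -0.02]
```

View pics/l12.png

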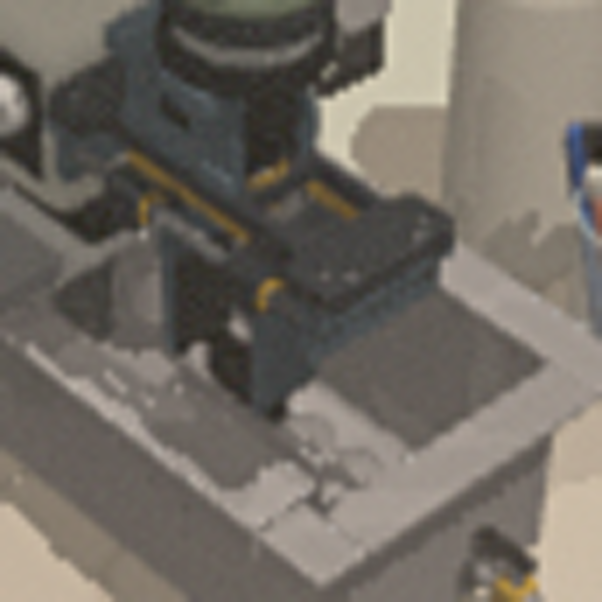

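arm_command(deltas=[[0, [2, 0.15, -1.5], 0], [0, [4, 0.3, -3], 0], [0, [5.5, 0.4, -4.5], 0], [0, [5.5, 0.4, -5], 0]])

```text
time_s: 27.35
ee_pos: [555.7, -36.6, 169.0]
ee_rot: [75.0, 90.0, -100.7]
force: [-2.6, 0.4, 1.5]
gripper_width: 45.2
```

```bash
python3 look.py l13.png
```

```text
[555.6 -36.6 168.9] 27.4 [-3.  -0.2  0. ] [-0.15  0.92  0.04]
```

View pics/l13.png

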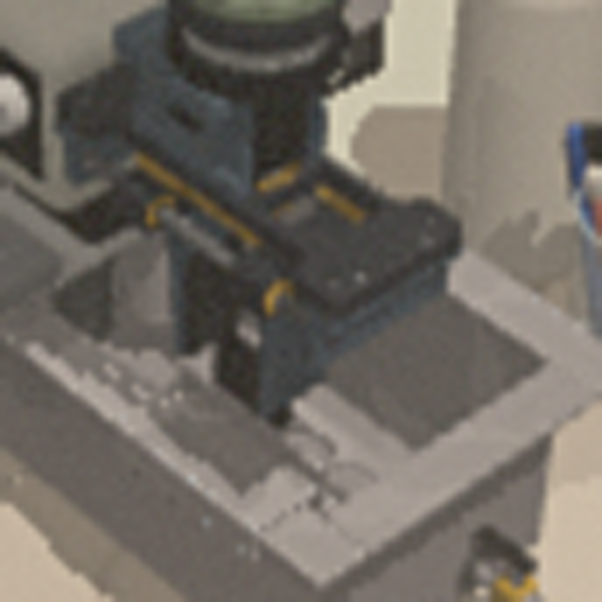

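arm_command(deltas=[[0, [0, 0, 0], 0], [0, [0.5, 0, -0.5], 0], [0, [1, 0.1, -1], 0], [0, [1, 0.1, -1], 0]], grip_force=10)

```text
time_s: 27.8
ee_pos: [555.9, -36.6, 168.8]
ee_rot: [29.1, 89.9, -146.6]
force: [-6.3, -0.7, 5.8]
gripper_width: 45.9
```

arm_command(deltas=[[0, [0, 0, 0], 0], [0, [0, 0, 0], 0], [0, [0, 0, 0], 0]], grip_force=3)

```text
time_s: 28.1
ee_pos: [557.3, -36.5, 168.3]
ee_rot: [167.0, 89.9, -8.7]
force: [-2.9, 0.2, 2.1]
gripper_width: 45.8
```

```bash
python3 look.py l14.png
```

```text
[557.4 -36.5 168.3] 28.15 [-3.2 -0.7  3.1] [-0.06  0.64 -0.03]
```

View pics/l14.png

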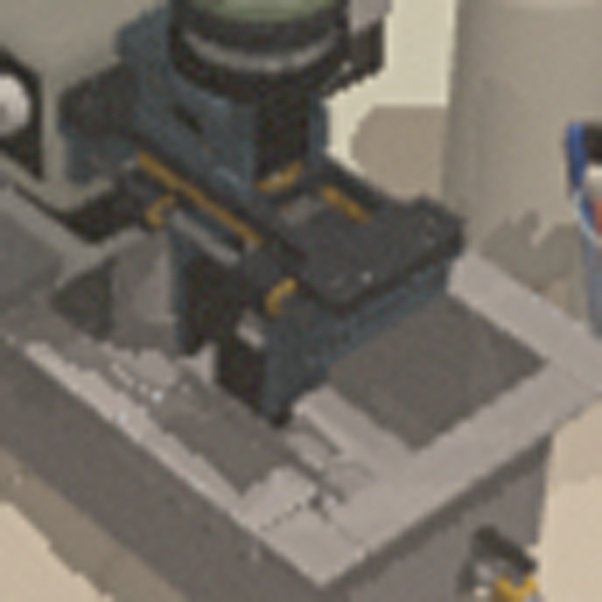

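arm_command(deltas=[[0.65, [0, 0, 0], 0], [0.65, [0, 0, 0], 0], [0.65, [0, 0, 0], 0], [0.65, [0, 0, 0], 0]])

```text
time_s: 28.55
ee_pos: [556.9, -36.4, 167.7]
ee_rot: [171.7, 90.0, -3.9]
force: [-0.3, 0.2, 1.1]
gripper_width: 59.6
```

arm_command(deltas=[[0.65, [0, 0, 10], 0], [0.65, [0, 0, 40], 0], [0.65, [-20, -8, 80], 0], [0.65, [-50, -25, 95], 0.1], [0.5, [-80, -50, 95], 0.3], [0, [-100, -80, 95], 0.5], [0, [-110, -105, 95], 0.7], [0, [-110, -130, 95], 0.85], [0, [-110, -130, 95], 1.0]])

```text
time_s: 29.45
ee_pos: [446.5, -169.0, 263.8]
ee_rot: [81.2, 89.8, -45.6]
force: [-0.2, 0.3, 0.6]
gripper_width: 22.2
```

```bash
python3 look.py l15.png; python3 - <<'E'
from h import *
f=grab('top','t15.png');im=f['img'][110:220,170:320,::-1]
cv2.imwrite('pics/m22.png',cv2.resize(im,None,fx=5.3,fy=5.3,interpolation=cv2.INTER_CUBIC))
np.save('lastt.npy',dict(f),allow_pickle=True)
E
```

```text
[ 446.5 -167.8  263.7] 29.5 [-0.8  0.6 -0.1] [-0.04  0.14 -0.02]
```

View pics/l15.png

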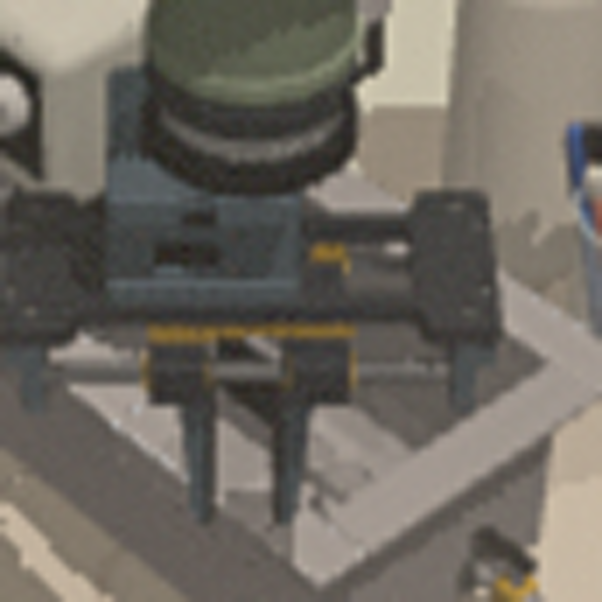

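View pics/m22.png

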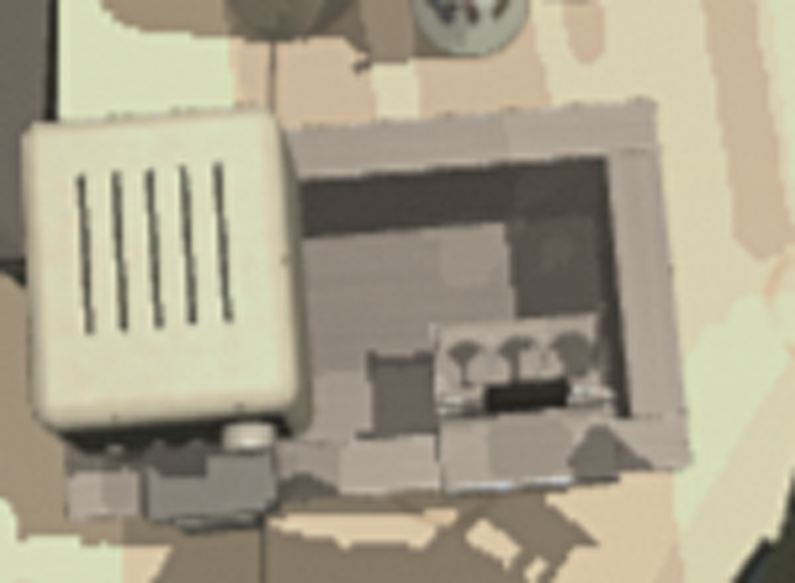

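```bash
python3 - <<'E'
from ov import *
a=np.load('lastt.npy',allow_pickle=True).item()
c,s=np.cos(.0777),np.sin(.0777)
def b(u,v,z):
    w=onz(a,(170+u/5.3-.5,110+v/5.3-.5),z)[:2]; d=w-[616.65,52.5]; return [round(x,1) for x in(c*d[0]+s*d[1],-s*d[0]+c*d[1])],w.round(1)
print('lip L outer',b(441,492,138),'R',b(618,480,138)); print('lip L inner',b(438,414,138)); print('clamp',b(276,470,153),b(274,500,153)); print('sleeve top',b(484,385,188),b(567,378,188),b(526,395,188))
p=frombath(-66.5,-84,125,0);ov(a,p,.0777,235,170,305,220,11,'m23.png')
E
```

```text
lip L outer ([np.float64(-108.0), np.float64(-33.9)], array([511.6,  10.3])) R ([np.float64(-108.9), np.float64(-129.8)], array([518.1, -85.4]))
lip L inner ([np.float64(-65.1), np.float64(-35.5)], array([554.5,  12.1]))
clamp ([np.float64(-91.4), np.float64(52.9)], array([521.4,  98.1])) ([np.float64(-107.4), np.float64(55.0)], array([505.3,  99. ]))
sleeve top ([np.float64(-61.0), np.float64(-60.9)], array([560.5, -13. ])) ([np.float64(-60.8), np.float64(-104.1)], array([564.2, -56. ])) ([np.float64(-68.0), np.float64(-82.2)], array([555.2, -34.7]))
```

View pics/m23.png

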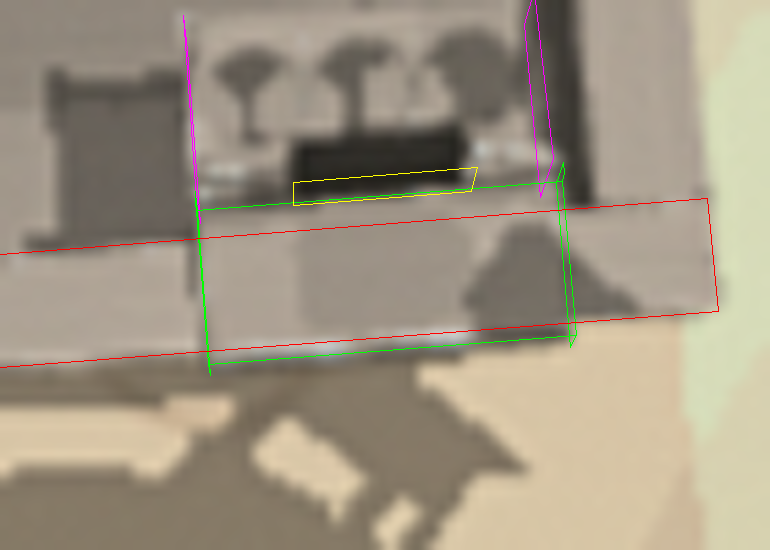

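arm_command(deltas=[[0, [40, 20, 0], 0.15], [0, [80, 40, 0], 0.3], [0, [110, 54, 0], 0.45], [0, [116.6, 58, 0], 0.571], [0, [116.6, 58, -30], 0.571], [0, [116.6, 58, -70], 0.571], [0, [116.6, 58, -100], 0.571], [0, [116.6, 58, -111], 0.571], [0, [116.6, 58, -111], 0.571]])

```text
time_s: 30.45
ee_pos: [562.7, -107.9, 150.8]
ee_rot: [-100.2, 89.9, 165.5]
force: [-0.2, 0.5, 0.3]
gripper_width: 0.4
```

```bash
python3 look.py l16.png; python3 - <<'E'
from h import *
print(env.state()['qpos'].round(1), env.state()['gripper_width'])
E
```

```text
[ 563.8 -108.2  152.4] 30.5 [-0.   0.1  0.5] [-0.05 -0.   -0.06]
[-12.   20.3  94.3   0.   65.3  -7.7] 0.6521863150756916
```

View pics/l16.png

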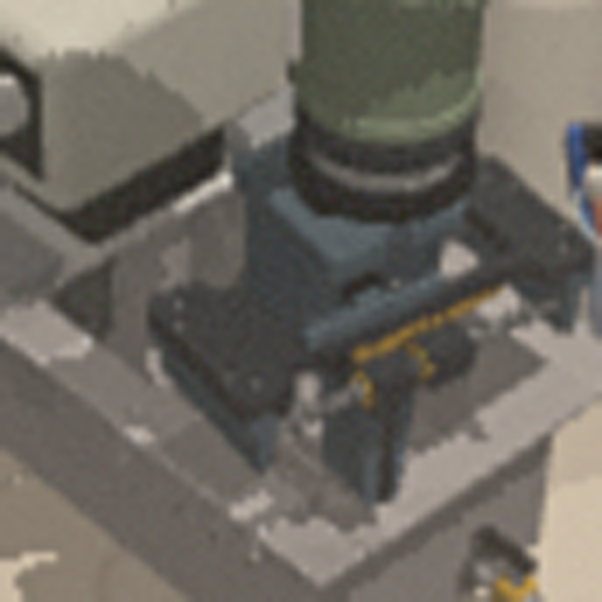

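arm_command(deltas=[[0, [-0.4, 5, 0], 0], [0, [-0.8, 10, 0], 0], [0, [-1.2, 15, 0], 0], [0, [-1.6, 21, 0], 0], [0, [-2.2, 28, 0], 0], [0, [-2.8, 36, 0], 0], [0, [-3.4, 44, 0], 0], [0, [-4.1, 52, 0], 0], [0, [-4.7, 60, 0], 0], [0, [-5.2, 67, 0], 0], [0, [-5.5, 70, 0], 0]])

```text
time_s: 31.6
ee_pos: [557.6, -38.1, 152.0]
ee_rot: [14.4, 90.0, -79.9]
force: [-0.8, -5.6, 4.0]
gripper_width: 0.6
```

```bash
python3 look.py l17.png; python3 - <<'E'
from h import *
f=grab('top','t17.png');im=f['img'][110:220,170:320,::-1]
cv2.imwrite('pics/m24.png',cv2.resize(im,None,fx=5.3,fy=5.3,interpolation=cv2.INTER_CUBIC))
E
```

```text
[557.6 -37.8 152. ] 31.65 [-0.8 -4.   2.8] [-0.78  0.22  0.02]
```

View pics/l17.png

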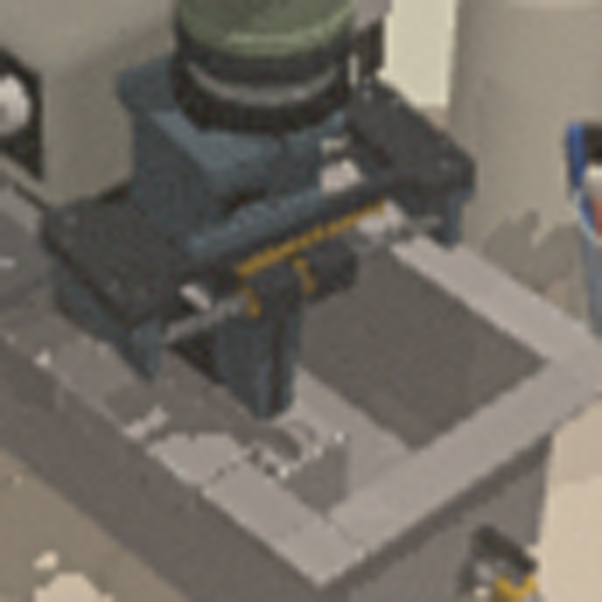

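View pics/m24.png

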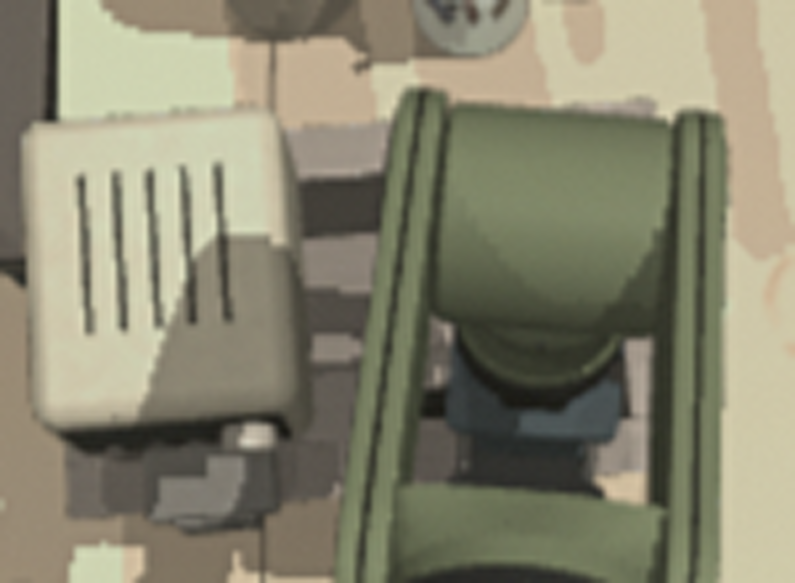

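```bash
python3 - <<'E'
from ov import *
a=np.load('last.npy',allow_pickle=True).item()
c,s=np.cos(.0777),np.sin(.0777)
for u,v,z in((207,492,138),(345,435,105),(245,458,138)):
    w=onz(a,(235+u/7-.5,130+v/7-.5),z)[:2]; d=w-[616.65,52.5]; print((c*d[0]+s*d[1]).round(1),(-s*d[0]+c*d[1]).round(1))
for Y in(-50,-40): ov(a,frombath(-66.5,Y,125,0),.0777,235,150,305,216,9,'m25%d.png'%-Y)
E
```

```text
-105.1 -97.0
-8.9 -88.1
-77.7 -92.3
```

View pics/m2550.png

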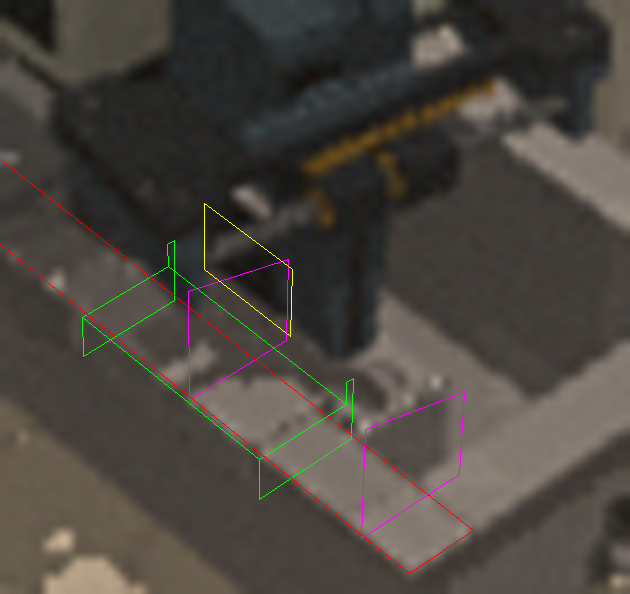

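```bash
python3 - <<'E'
from ov import *
a=np.load('last.npy',allow_pickle=True).item()
im=cv2.cvtColor(a['img'],cv2.COLOR_RGB2BGR)[40:240,140:400]; cv2.imwrite('pics/m26.png',cv2.resize(im,None,fx=3,fy=3,interpolation=cv2.INTER_CUBIC))
for z in(200,300,400,500): print(z,((proj(a,[557.6,-38,z])[0]-[140,40])*3).round())
b=dict(cams.grab_frame('top'))
c,s=np.cos(.0777),np.sin(.0777)
for z in(300,400,500):
  for u in((345,500),(400,95)):
    w=onz(b,(170+u[0]/5.3-.5,110+u[1]/5.3-.5),z)[:2]-[616.65,52.5]; print(z,u,(c*w[0]+s*w[1]).round(),(-s*w[0]+c*w[1]).round())
E
```

```text
200 [394. 414.]
300 [396. 338.]
400 [398. 255.]
500 [401. 161.]
300 (345, 500) -132.0 8.0
300 (400, 95) 58.0 -31.0
400 (345, 500) -146.0 2.0
400 (400, 95) 21.0 -33.0
500 (345, 500) -160.0 -5.0
500 (400, 95) -15.0 -34.0
```

View pics/m26.png

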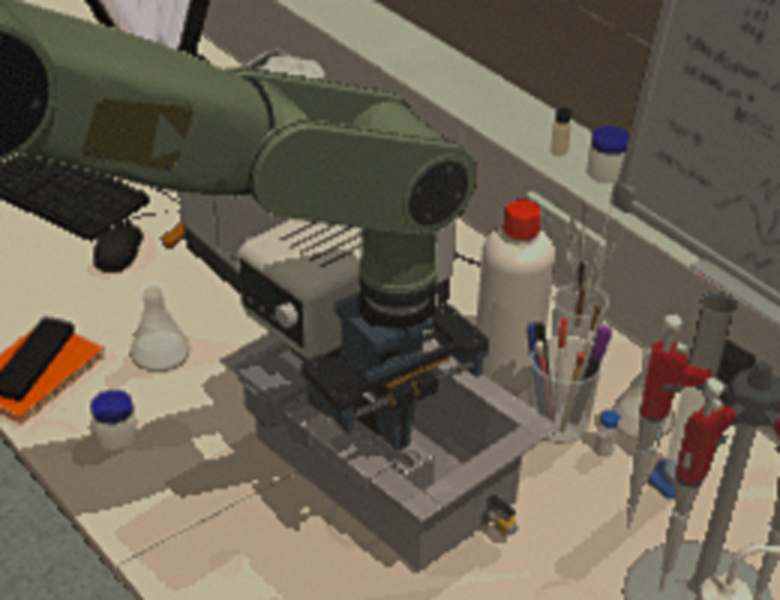

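arm_command(deltas=[[0, [0.2, -2, 0], 0], [0, [0.2, -2, 11], 0], [0, [0, 0, 11], 0], [0, [-0.5, 6, 11], 0], [0, [-1, 12, 11], 0], [0, [-1.4, 18, 11], 0], [0, [-1.9, 24, 11], 0], [0, [-2.3, 30, 11], 0], [0, [-2.7, 35, 11], 0], [0, [-3.1, 40, 11], 0], [0, [-3.4, 44, 11], 0], [0, [-3.5, 45, 11], 0]])

```text
time_s: 32.95
ee_pos: [554.1, 7.0, 162.8]
ee_rot: [31.8, 90.0, -62.4]
force: [0.2, -2.9, 1.9]
gripper_width: 0.5
```

```bash
python3 look.py l18.png
```

```text
[554.1   6.9 162.8] 33.0 [ 0.8 -2.3  1.2] [-0.53 -0.02  0.03]
```

View pics/l18.png

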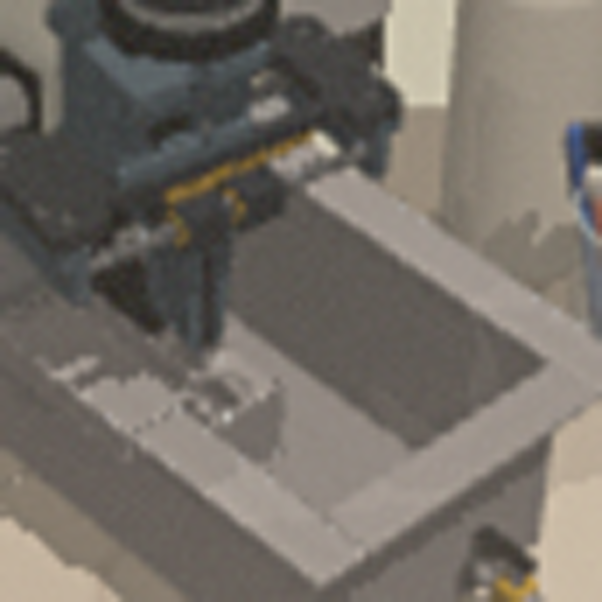

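arm_command(deltas=[[0, [-0.1, 1.5, 0], 0], [0, [-0.2, 3, 0], 0], [0, [-0.4, 4.5, 0], 0], [0, [-0.5, 6, 0], 0], [0, [-0.5, 6, 0], 0]])

```text
time_s: 33.5
ee_pos: [553.8, 11.1, 162.9]
ee_rot: [11.2, 89.8, -83.1]
force: [0.8, -8.8, 2.5]
gripper_width: 0.0
```

arm_command(deltas=[[0, [-0.1, 1, 0], 0], [0, [-0.1, 2, 0], 0], [0, [-0.1, 2, 0], 0]])

```text
time_s: 33.8
ee_pos: [553.8, 11.3, 163.1]
ee_rot: [10.7, 89.6, -83.5]
force: [0.9, -12.8, 3.8]
gripper_width: 0.4
```

arm_command(deltas=[[0, [0.2, -2, 0], 0], [0, [0.4, -5, 0], 0], [0, [1, -12, 0], 0], [0, [2, -25, 0], 0], [0, [5, -45, 10], 0], [0, [0, -75, 50], 0], [0, [-40, -110, 90], 0], [0, [-80, -150, 100], 0], [0, [-110, -190, 100], 0], [0, [-130, -230, 100], 0], [0, [-140, -240, 100], 0]])

```text
time_s: 34.9
ee_pos: [411.7, -227.9, 263.1]
ee_rot: [49.6, 89.9, -44.8]
force: [0.1, -0.7, -0.3]
gripper_width: 0.5
```

```bash
python3 - <<'E'
from ov import *
a=grab('scene','s30.png');b=grab('top','t30.png');print(env.state()['time_s'])
np.save('fa.npy',dict(a),allow_pickle=True);np.save('fb.npy',dict(b),allow_pickle=True)
for n,f,o,k in(('a',a,(205,130,290,215),7),('b',b,(190,160,290,220),8)):
  ov(f,frombath(-66.5,5,125,0),.0777,*o,k,'f_%s.png'%n)
E
```

```text
35.0
```

View pics/f_a.png

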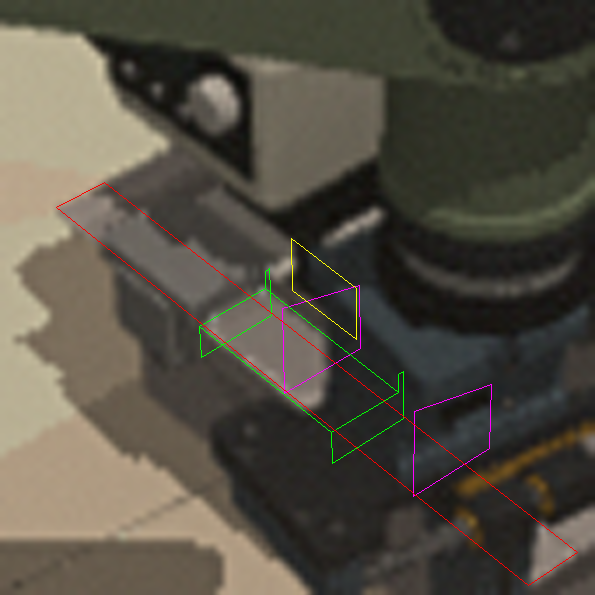

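View pics/raw_f_a.png

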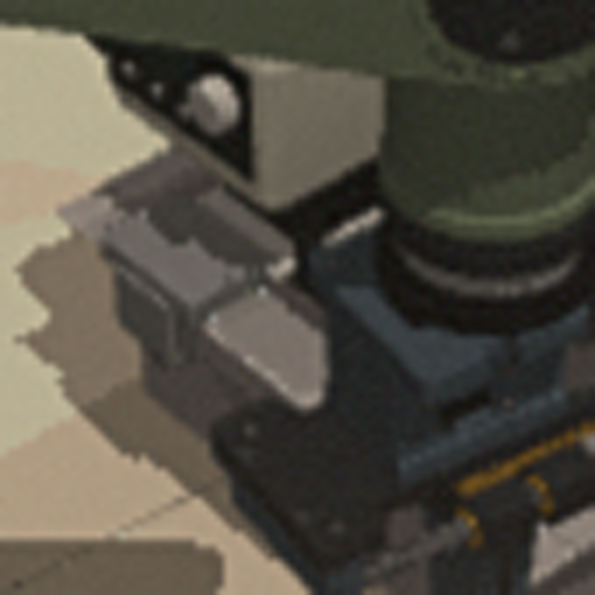

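View pics/f_b.png

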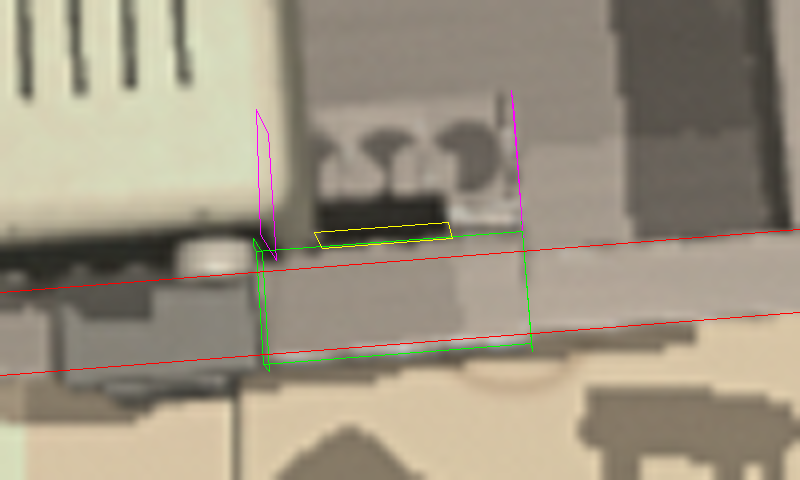

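arm_command(deltas=[[0, [-20, 40, 0], 0], [0, [-40, 80, 0], 0], [0, [-60, 120, 0], 0], [0, [-75, 160, 0], 0], [0, [-75, 180, 0], 0], [0, [-75, 180, 0], 0]])

```text
time_s: 35.6
ee_pos: [338.2, -43.1, 262.9]
ee_rot: [152.7, 89.9, 58.7]
force: [0.6, -0.2, 0.9]
gripper_width: 0.5
```

```bash
python3 - <<'E'
from ov import *
a=grab('scene','s31.png');print(env.state()['time_s'],env.state()['ee_pos'])
ov(a,frombath(-66.5,5,125,0),.0777,205,130,290,215,7,'g_a.png')
E
```

```text
35.65 [338.71144963 -44.42974278 262.89516311]
```

View pics/g_a.png

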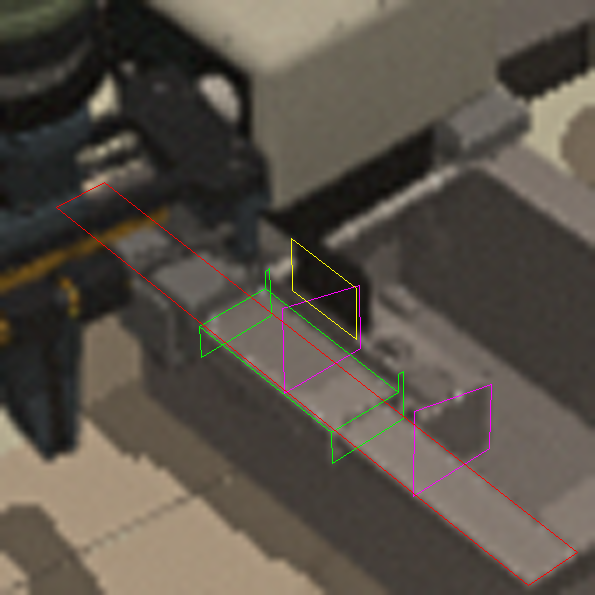

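View pics/raw_g_a.png

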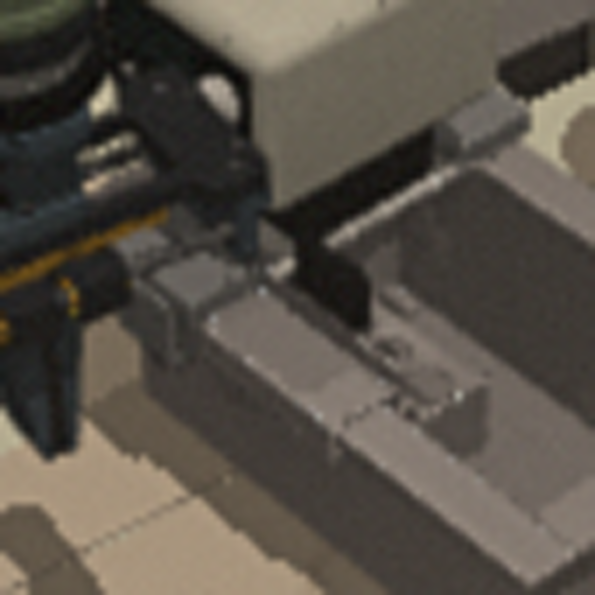

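```bash
python3 - <<'E'
from ov import *
a=grab('scene')
pts=[((-42.5,-48,13),(334,428)),((-42.5,48,13),(209,323)),((-42.5,-48,-7),(336,462)),((5.5,-23,63),(371,290)),((58.5,-48,-21),(491,383)),((-5.5,-23,31),(361,336))]
ob=[(l,(205+u/7-.5,130+v/7-.5)) for l,(u,v) in pts]
for Y in(3,5,7):
    def r(q): return (proj(a,W(frombath(q[0],Y,q[1],q[2]),.0777+q[3],[o[0] for o in ob]))-np.array([o[1] for o in ob])).ravel()
    q=least_squares(r,[-66,125,0,0]);print(Y,q.x[:2].round(1),np.degrees(q.x[2:]).round(1),q.fun.round(1))
E
```

```text
3 [-65.1 126.8] [ 1.8 -1.6] [-0.2  0.8 -0.7  0.2 -0.3  0.2  0.6 -1.7  1.   0.1 -0.3  0.5]
5 [-63.3 124.4] [ 1.9 -1.6] [-0.2  0.7 -0.6  0.3 -0.3  0.2  0.6 -1.7  0.9  0.1 -0.3  0.5]
7 [-61.6 121.9] [ 1.9 -1.6] [-0.2  0.7 -0.6  0.3 -0.3  0.2  0.6 -1.7  0.9  0.1 -0.3  0.5]
```

```bash
python3 - <<'E'
from h import *
print(env.job_done(), env.state()['time_s'])
E
```

```text
the job is handed in; nothing more can be done
the job is handed in; nothing more can be done
```

The rack is hanging on the rim facing the robot and is pushed up against the circulator's clamp. I let go of it there and handed the job in, at about 36 s of the 51 s allowed. No verdict was reported.

**How it went:**
- **Tilting:** the arm can only turn about the vertical, so I gripped the sleeve by its ends and tilted the rack about 28° by pushing its foot buffers against the tank's inner wall.
- **First try failed:** when I loosened the grip, the rack sagged and jammed between the hanger plate and the hook's return. The highest force I read there was about 17 N. I backed out, set the rack upright on the tank floor and gripped it again.
- **Second try worked:** with a firm grip I pulled the hook round the rim and swung the rack upright, with readings up to about 9 N.
- **Sliding:** I pushed the rack along the rim with the closed fingers. It stopped dead at the clamp, where the force rose to about 13 N without further movement. Then I withdrew the arm.

**Last checks:**
- **Position:** fits to the final scene picture put the rack's mid-point about 124–127 mm above the bench (125 mm is fully seated). The tilt is about 2° and it is about 1.6° off the rim's direction, both inside the 4.6° limit. Picking points in these pictures is only good to 1–2 pixels, or about 2–4 mm.
- **Gap at the clamp:** I could not measure it to the millimetre. In the pictures the rack and clamp look in contact, and the force at the end of the push agrees.
- **Small disagreement:** one sleeve corner was 1.7 pixels off the fit.
- **Bystanders:** the arm's path stayed clear of the flask, jar, timer and wash bottle, but I did not measure their positions again at the end.

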